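# Load the module test nest under its clamped cover

### The job

Load the test nest: throw the toggle clamp back, lift the cover plate off its two pins and lay it flat on the bench clear of the nest, and put every power module from the steel pan into a pocket of its own in the nest, lying fully down. Then set the cover back on its pins, fully home, and swing the clamp over centre until it is locked on the cover. Leave the other things on the bench where they are.

Things in the scene. Friction and masses are not known exactly. Their poses are not given: they have to be found in the camera images.
- nest: fixed test nest: dark base plate 124 x 322 x 8 mm with an aluminium block and a steel toggle clamp. Origin on the bench under the block's middle; y runs along the nest, clamp at its +y end (plate from y -102 to +220 mm). Block 104 (x) x 184 (y) mm: deck 18 mm above the bench with four pockets in a row along y, open to both x sides; a shoulder at each y end (y 68 to 92 mm either way)
- nest_seat (a point): centre of the plane of the shoulder tops, 34 mm above the bench; axes as the nest's. The cover's origin is here when it is home. A steel pin 8 mm thick, its tip tapered, stands 13 mm up on each shoulder, at x -36, y +80 and x +36, y -80 mm
- pocket1 (a point): centre of the floor of the first pocket (nest y -51 mm), 12 mm above the bench; axes as the nest's. Each pocket is 44 mm long (nest x), 28 mm wide (nest y), 6 mm deep, sharp-edged. Modules in neighbouring pockets stand 10 mm apart: set a module in by its two 24 mm ends, where the deck is open
- pocket2 (a point): the same for the second pocket (nest y -17 mm)
- pocket3 (a point): the same for the third pocket (nest y +17 mm)
- pocket4 (a point): the same for the fourth pocket (nest y +51 mm), next to the clamp. The open clamp's upright arm and foot stand over nest y 110 to 150 mm, up to 145 mm above the bench
- toggle_handle (a joint): clamp handle angle, rad: 0 = handle upright, locked (at the start); 1.15 = stop, handle leaning back (nest +y), arm upright, clear of the cover. A linkage swings the arm with it. A little friction (0.04 Nm) holds it; dead centre is near 0.08; below about 0.35 the sprung foot resists by up to about 0.3 Nm, past dead centre it pulls the handle home
- handle_pivot (a point): point on the handle's pivot axis (parallel to nest x), 82 mm above the bench, nest y +186 mm; axes as the nest's. The clamp's bracket below it is 30 mm wide (x), from nest y 126 to 198 mm, up to 91 mm above the bench
- handle_grip (a point): point in the handle's grip 78 mm from the pivot, moving with the handle; z along the handle to its free end. The grip is a black plastic bar 16 mm wide (x), 13 mm thick, from 34 to 100 mm from the pivot. Pinched across its 16 mm from above it turns between the pads as it swings
- toggle_foot: round rubber foot, 16 mm across, under the clamp arm's end; origin at its underside. Locked, it presses on the cover at nest x 0, y +78 mm with some 5 to 9 N (sprung, 6 mm travel)
- cover: loose cover plate, aluminium, 104 (x) x 184 (y) x 6 mm, about 0.32 kg; origin at the centre of its underside, z up. Two 11 mm holes for the pins at x -36, y +80 and x +36, y -80 mm, so it fits either way round (half turn). A black bridge grip stands along y in its middle. It starts on the pins, under the clamp
- cover_grip (a point): centre of the cover's grip bar, 24 mm above the cover's underside; the bar is 14 mm wide (x), 66 mm long (y), 12 mm high, with 12 mm of air beneath it; axes as the cover's
- module1: a black moulded power module with a steel base, 40 (x) x 24 (y) x 18 mm, 50 g, all alike; origin at the centre of its underside, z up. It lies in the steel pan at the start; some of the four may be absent. Fits a pocket either way round
- module2: a black moulded power module with a steel base, 40 (x) x 24 (y) x 18 mm, 50 g, all alike; origin at the centre of its underside, z up. It lies in the steel pan at the start; some of the four may be absent. Fits a pocket either way round
- module3: a black moulded power module with a steel base, 40 (x) x 24 (y) x 18 mm, 50 g, all alike; origin at the centre of its underside, z up. It lies in the steel pan at the start; some of the four may be absent. Fits a pocket either way round
- module4: a black moulded power module with a steel base, 40 (x) x 24 (y) x 18 mm, 50 g, all alike; origin at the centre of its underside, z up. It lies in the steel pan at the start; some of the four may be absent. Fits a pocket either way round
- steel_pan: shallow square steel pan, fixed, 262 x 270 mm with a 13 mm lip and a 2 mm floor; origin at the centre of its underside. Holds two to four modules
- tape_roll_gold: bystander: the roll of tape, 88 mm across, 21 mm high; leave it alone
- screwdriver: bystander: the screwdriver, 148 mm long; leave it alone
- loupe: bystander: the eye loupe, black, 39 mm across, 31 mm high; leave it alone
- tweezers_blue: bystander: the tweezers, 125 mm long; leave it alone
- gauge_block: bystander: the gauge block, 32 x 60 x 14 mm; leave it alone
- pen_blue_1: bystander: the pen, blue, 140 mm long; leave it alone

How it is judged:
On the way, in this order (a step that is already met when the one before it is completed fails the run):
1. the clamp is thrown back (value of joint toggle_handle above 0.9 rad), for 0.2 s.
2. the cover lies flat on the bench, clear of the nest (height (world z) of cover below 0.012 m and angle between cover's own z axis and vertical below 0.06 rad and horizontal distance between cover and nest_seat above 0.1 m and linear speed of cover below 0.03 m/s), for 0.2 s.
3. every module lies fully down in a pocket of its own (((horizontal distance between module1 and pocket1 below 0.0045 m and z of module1 in the frame of pocket1 below 0.0025 m and angle between module1's own z axis and vertical below 0.08 rad) or (horizontal distance between module1 and pocket2 below 0.0045 m and z of module1 in the frame of pocket2 below 0.0025 m and angle between module1's own z axis and vertical below 0.08 rad) or (horizontal distance between module1 and pocket3 below 0.0045 m and z of module1 in the frame of pocket3 below 0.0025 m and angle between module1's own z axis and vertical below 0.08 rad) or (horizontal distance between module1 and pocket4 below 0.0045 m and z of module1 in the frame of pocket4 below 0.0025 m and angle between module1's own z axis and vertical below 0.08 rad)) and ((horizontal distance between module2 and pocket1 below 0.0045 m and z of module2 in the frame of pocket1 below 0.0025 m and angle between module2's own z axis and vertical below 0.08 rad) or (horizontal distance between module2 and pocket2 below 0.0045 m and z of module2 in the frame of pocket2 below 0.0025 m and angle between module2's own z axis and vertical below 0.08 rad) or (horizontal distance between module2 and pocket3 below 0.0045 m and z of module2 in the frame of pocket3 below 0.0025 m and angle between module2's own z axis and vertical below 0.08 rad) or (horizontal distance between module2 and pocket4 below 0.0045 m and z of module2 in the frame of pocket4 below 0.0025 m and angle between module2's own z axis and vertical below 0.08 rad)) and ((horizontal distance between module3 and pocket1 below 0.0045 m and z of module3 in the frame of pocket1 below 0.0025 m and angle between module3's own z axis and vertical below 0.08 rad) or (horizontal distance between module3 and pocket2 below 0.0045 m and z of module3 in the frame of pocket2 below 0.0025 m and angle between module3's own z axis and vertical below 0.08 rad) or (horizontal distance between module3 and pocket3 below 0.0045 m and z of module3 in the frame of pocket3 below 0.0025 m and angle between module3's own z axis and vertical below 0.08 rad) or (horizontal distance between module3 and pocket4 below 0.0045 m and z of module3 in the frame of pocket4 below 0.0025 m and angle between module3's own z axis and vertical below 0.08 rad)) and ((horizontal distance between module4 and pocket1 below 0.0045 m and z of module4 in the frame of pocket1 below 0.0025 m and angle between module4's own z axis and vertical below 0.08 rad) or (horizontal distance between module4 and pocket2 below 0.0045 m and z of module4 in the frame of pocket2 below 0.0025 m and angle between module4's own z axis and vertical below 0.08 rad) or (horizontal distance between module4 and pocket3 below 0.0045 m and z of module4 in the frame of pocket3 below 0.0025 m and angle between module4's own z axis and vertical below 0.08 rad) or (horizontal distance between module4 and pocket4 below 0.0045 m and z of module4 in the frame of pocket4 below 0.0025 m and angle between module4's own z axis and vertical below 0.08 rad))), for 0.2 s.
4. the cover is fully home on its pins (horizontal distance between cover and nest_seat below 0.005 m and z of cover in the frame of nest_seat below 0.0025 m and angle between cover's own z axis and vertical below 0.03 rad and angle between the y axis of cover and the y axis of nest_seat, either way round below 0.06 rad), for 0.2 s.
5. the clamp is locked over centre on the cover (value of joint toggle_handle below 0.06 rad and contact force between toggle_foot and cover above 3 N), for 0.2 s.
At the end, for the whole second after the job is handed in: Each module is in its own pocket (4.5 mm of centre, 2.5 mm of the floor, level to 0.08 rad); the cover is home (5 mm of centre, 2.5 mm of the shoulders, level to 0.03, square to 0.06 rad, either way round); the handle is within 0.06 rad of locked, its foot pressing the cover over 3 N; all at rest (all of step 3 and all of step 4 and all of step 5 and linear speed of cover below 0.02 m/s); the robot touches nothing.
It fails at once if a bystander (tape roll, screwdriver, loupe, tweezers, gauge block or pen) is moved more than 3 cm (distance of any of tape_roll_gold, screwdriver, loupe, tweezers_blue, gauge_block, pen_blue_1 from where it was at the start of the episode above 0.03 m).
Of module1, module2, module3, module4 only 2 to 4 are there at a start; the rules pass over those that are not, and their reading is None.
At some moment in a run one of module1, module2, module3, module4 may be knocked a few centimetres aside while the robot is not near it.
Once in a run the grip may slacken for a moment while it holds something.
It also fails if it takes over 210 s, if anything falls off the work surface, if the arm or the gripper's body presses on something with over 40 N, if the wrist force passes 120 N, or if a joint passes its speed limit or range.

### The arm

A 6-joint arm with a two-finger parallel gripper is mounted at the origin on a cart in front of the work surface, level with it; the furniture and walls round the work are solid. World frame = base frame: x ahead of the robot, y to its left, z up, the work surface at z = 0. Lengths are in m, angles in rad, forces in N, time in s.
With the tool pointing down it reaches from about 0.325 to 0.875 m from the base axis. Payload 4.4 kg.
Tool frame: the origin (TCP) lies midway between the tips of the shut fingers; the grasp point (between the pads) lies 19 mm behind it; z points along the fingers, y is the line along which they close (so a half turn about z gives the same grasp; the last joint's range is limited). The gripper opens to 85 mm and grips with 20 to 120 N. Pads are 22 mm wide; open, the fingers measure 114 mm over their backs; the gripper's body (76 mm by 85 mm) begins 54 mm behind the grasp point. The pads swing forward as they close: fully open they stand 13 mm farther back than shut.
Start: joints at [0.958, 0.207, 1.542, -0, 1.393, -0.15], TCP at [0.257, 0.515, 0.231] pointing down, gripper open.
Joint ranges: [-2.73, 2.73], [-0.86, 2.22], [0.23, 2.46], [-1.11, 4.25], [0.08, 2.63], [-2.82, 2.82]. Speed limits (rad/s): [2.79, 2.79, 3.14, 3.14, 3.14, 3.14].

### API

Orientations are given as a 3x3 rotation matrix whose columns are the frame's x, y, z axes.
In Python, from station import robot gives the robot as it stands.
- The arm moves only by the tool arm_command, never from a script. Its argument "increments" is a list that holds one entry, the list of rows, each a list of 7 numbers: the turn, a rotation vector about the tool's x, y, z in degrees, then the shift along the tool's x, y, z in cm, then the opening in per cent of the stroke, from 0 (shut) to 100 (fully open). In form: [[[wx, wy, wz, dx, dy, dz, fingers], ...]]. A call has 1 to 10 rows; each row is the pose to reach, as a shift and turn from the pose commanded when the call began, along the tool's axes at that moment; what a row does not reach only later rows make up. A row lasts 1/12 s, in which the tool goes at most 41.7 mm and 7.16 degrees, less where a joint would pass 70% of its speed; a pose out of reach is approached as far as the arm can. A call with a gripper value outside its range is refused whole. The fingers move at their own pace and stop on an object; the grip force is fixed at half the most. Time passes only in rows, so rows that repeat a pose let the fingers close. It gives the time, the measured TCP pose, the force, the opening and the grip force at its end, in the units of the state.
- robot.get_state(): the state, without advancing time (a new reading comes with each control period).
- robot.grab_frame(name): name is "side" or "top"; returns a dict with "color" (420x560x3 uint8, red, green, blue), "fx", "fy", "cx", "cy" (pixels), "R" (3x3) and "t" (3): a world point X has camera coordinates R X + t. Camera axes: x right, y down, z forward; pixel columns grow to the right and rows downward; lengths in m; the calibration is good to about 2 mm. A picture is of the moment at which its call begins. There is no depth.
- robot.finish_job(): hands the job in; it is judged then, once.
The state is a dict: "clock": time; "joint_positions": joint angles; "qvel": joint speeds; "tau": joint torques, N m; "tool_pos": TCP position; "orientation": TCP orientation; "force": force on the tool from outside, world axes, zero at the start; "torque": the same for the moment, N m; "gripper_width": finger opening in m; "finger_force": force on a finger pad.
Only numpy, scipy, OpenCV 4.12 (cv2) and the standard library are available. Lean on these libraries where they do the work, as an engineer would, in place of code of your own. Each camera call takes 0.05 s, during which the arm holds its last target. There are 200 camera calls.

## Working session

There is one attempt and no reset: what is moved stays moved. The work goes in short steps, Python scripts to look and compute and a tool call to move; the robot and the scene stay as the last step left them, time stands still between calls to the robot, and variables do not carry over. Pictures are saved under pics/ and viewed, at most 14 in all, crops included, and the job is handed in when it is done.

Besides the shell and the picture viewer there is one more tool, called in YAML: its name, and indented under it one key for each argument. arm_command: Moves the arm, as the interface text tells. Its arguments: {"type":"object","properties":{"increments":{"type":"array"}},"required":["increments"]}

```bash
ls; mkdir -p pics
cat > h.py <<'E'
import numpy as np, cv2
from station import robot
def grab(n,save=None):
    f=robot.grab_frame(n)
    f['P']=(np.array(f['R']),np.array(f['t']))
    if save: cv2.imwrite('pics/'+save,cv2.cvtColor(f['color'],cv2.COLOR_RGB2BGR))
    return f
def ray(f,u,v,z):
    R,t=f['P']; c=-R.T@t
    d=R.T@np.array([(u-f['cx'])/f['fx'],(v-f['cy'])/f['fy'],1.])
    return c+d*(z-c[2])/d[2]
def proj(f,X):
    R,t=f['P']; p=R@np.asarray(X,float)+t
    return np.array([f['fx']*p[0]/p[2]+f['cx'],f['fy']*p[1]/p[2]+f['cy']])
E
python3 - <<'E'
from h import *
a=grab('top','t1.png');b=grab('side','s1.png')
for f in(a,b):
    R,t=f['P'];print(f['fx'],f['cx'],f['cy'],R.round(3).tolist(),(-R.T@t).round(3))
s=robot.get_state();print(s['clock'],s['tool_pos'],np.round(s['orientation'],3).tolist(),s['gripper_width'])
E
```

```text
pics
496.77157024375856 269.29963228188274 211.80940389428218 [[-0.025, -1.0, -0.005], [-0.978, 0.025, -0.208], [0.208, -0.0, -0.978]] [0.244 0.054 1.685]
429.398365453007 277.8262671559391 207.24327376121974 [[0.954, -0.298, -0.015], [-0.178, -0.528, -0.83], [0.24, 0.795, -0.557]] [ 0.267 -0.936  0.787]
0.1 [0.25631613 0.51392859 0.23020038] [[-0.895, 0.446, -0.001], [0.446, 0.895, -0.002], [0.0, -0.002, -1.0]] 0.08561607234916681
```

View pics/t1.png

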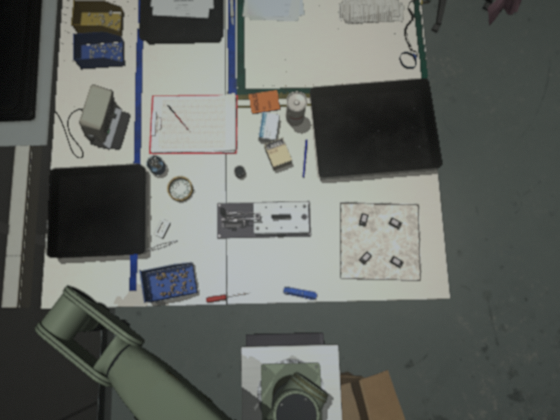

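View pics/s1.png

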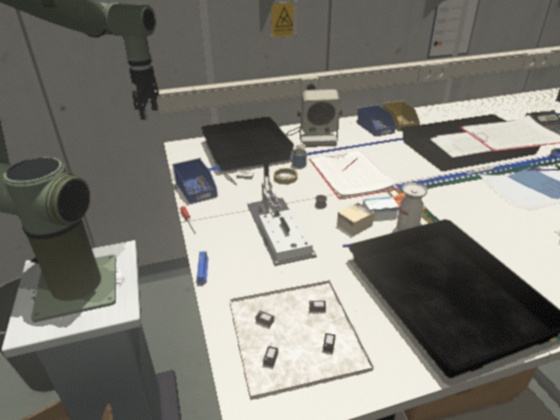

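The top view shows the nest at about px (265,218) with its clamp on the left (+y). The pan is at about (380,241) and holds four modules, near (364,219), (395,223), (365,257) and (397,262). I'll enlarge both views next.

Run:
```python
from h import *
a=cv2.imread('pics/t1.png');b=cv2.imread('pics/s1.png')
c1=cv2.resize(a[190:290,205:430],None,fx=3.5,fy=3.5,interpolation=cv2.INTER_CUBIC)
cv2.imwrite('pics/c1.png',c1)
c2=cv2.resize(b[150:280,225:335],None,fx=4.5,fy=4.5,interpolation=cv2.INTER_CUBIC)
cv2.imwrite('pics/c2.png',c2)
f=robot.grab_frame('top');f['P']=(np.array(f['R']),np.array(f['t']))
# nest rough: cover bright region; corners
g=cv2.cvtColor(f['color'],cv2.COLOR_RGB2GRAY).astype(int)
for r in (204,210,218,228,234): print(r,g[r,212:316:1].tolist())
```

```text
204 [185, 185, 185, 183, 165, 137, 132, 137, 120, 99, 92, 93, 93, 90, 89, 88, 87, 87, 86, 87, 87, 86, 86, 86, 86, 86, 88, 87, 85, 84, 84, 84, 83, 84, 83, 83, 84, 83, 82, 84, 98, 134, 170, 182, 182, 181, 182, 181, 182, 182, 182, 182, 183, 182, 182, 183, 185, 184, 184, 183, 184, 183, 184, 183, 184, 184, 186, 185, 184, 184, 185, 186, 187, 186, 186, 185, 186, 186, 186, 185, 184, 186, 183, 180, 181, 185, 186, 185, 186, 185, 176, 162, 155, 164, 177, 167, 132, 120, 152, 177, 185, 185, 185, 184]
210 [185, 185, 186, 183, 165, 123, 89, 76, 63, 58, 56, 55, 58, 68, 82, 88, 85, 84, 84, 85, 83, 85, 84, 85, 86, 85, 86, 86, 87, 87, 84, 85, 82, 83, 83, 84, 84, 84, 83, 83, 94, 133, 173, 187, 187, 186, 186, 186, 186, 184, 185, 185, 185, 185, 185, 185, 185, 185, 185, 185, 185, 186, 185, 186, 186, 186, 186, 186, 186, 186, 187, 187, 185, 186, 187, 186, 185, 186, 186, 186, 186, 185, 186, 184, 185, 185, 186, 186, 185, 186, 186, 186, 186, 187, 184, 162, 117, 102, 139, 175, 186, 186, 184, 185]
218 [184, 185, 185, 183, 165, 123, 90, 84, 90, 104, 117, 115, 99, 81, 79, 84, 86, 83, 86, 92, 93, 94, 98, 101, 98, 88
[... 595 characters left out ...]
85, 180, 164, 144, 154, 176, 186, 186, 185, 185, 185, 186, 186, 186, 186, 185, 181, 170, 162, 172, 183, 185, 186, 186, 185, 186, 186, 186, 186, 186, 185, 180, 168, 162, 171, 182, 186, 186, 185, 186, 186, 186, 187, 187, 183, 158, 112, 114, 154, 180, 186, 185, 185]
234 [186, 184, 186, 182, 165, 131, 121, 121, 106, 90, 84, 85, 85, 86, 87, 86, 87, 87, 86, 86, 87, 87, 85, 86, 86, 86, 87, 86, 86, 86, 86, 85, 85, 85, 87, 85, 85, 86, 86, 86, 86, 88, 90, 85, 82, 80, 81, 79, 81, 84, 86, 87, 84, 83, 83, 81, 80, 79, 79, 79, 78, 78, 78, 79, 78, 72, 69, 68, 67, 65, 64, 66, 65, 69, 72, 71, 70, 71, 69, 68, 69, 70, 70, 69, 69, 70, 70, 72, 72, 71, 70, 69, 69, 67, 70, 75, 86, 104, 124, 151, 176, 186, 186, 184]
```

View pics/c1.png

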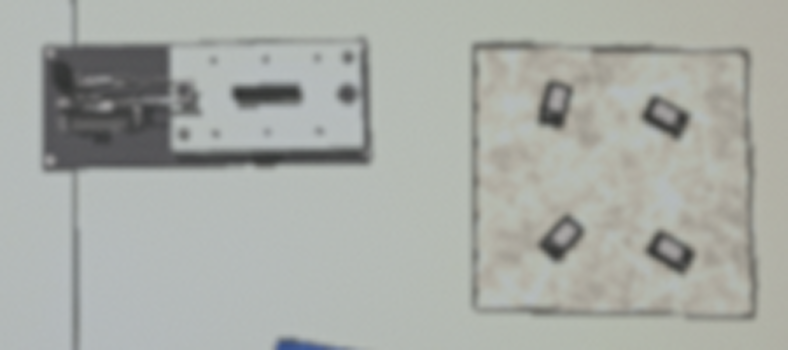

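View pics/c2.png

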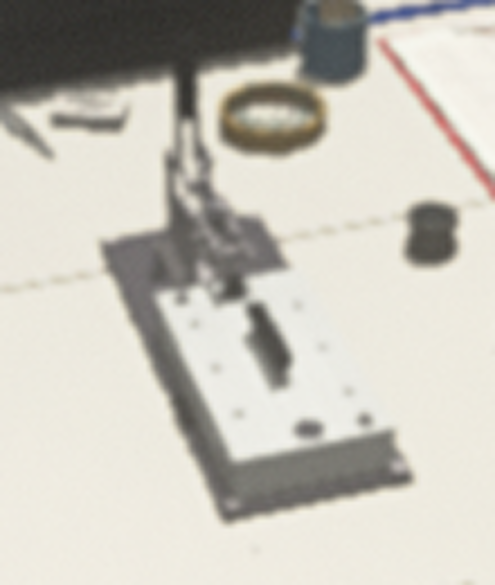

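The crops show the cover in c1 from about x 170 to 367, y 40 to 155. Its pin holes are near (183,134) and (348,57), and the grip bar is at about (267,95). Each module is a dark rectangle with a light label. Next I'll measure the points numerically.

```bash
cat >> h.py <<'E'
def blob(f,u,v,r,thr,inv=True):
    "weighted centroid of dark stuff in window"
    g=cv2.cvtColor(f['color'],cv2.COLOR_RGB2GRAY).astype(float)
    u0,v0=int(round(u)),int(round(v)); w=g[v0-r:v0+r+1,u0-r:u0+r+1]
    m=np.clip(thr-w,0,None) if inv else np.clip(w-thr,0,None); yy,xx=np.mgrid[v0-r:v0+r+1,u0-r:u0+r+1]
    return (m*xx).sum()/m.sum(),(m*yy).sum()/m.sum()
def modules(f,box,ztop=0.020):
    g=cv2.cvtColor(f['color'],cv2.COLOR_RGB2GRAY); x0,y0,x1,y1=box
    m=np.zeros_like(g); m[y0:y1,x0:x1]=(g[y0:y1,x0:x1]<115)*255
    out=[]
    for c in cv2.findContours(m,cv2.RETR_EXTERNAL,cv2.CHAIN_APPROX_NONE)[0]:
        if cv2.contourArea(c)<25: continue
        (u,v),_,_=q=cv2.minAreaRect(c); bp=cv2.boxPoints(q)
        W=np.array([ray(f,*p,ztop)[:2] for p in bp]); e=[W[1]-W[0],W[2]-W[1]]
        L=[np.linalg.norm(k) for k in e]; k=e[int(np.argmax(L))]
        out.append((np.round(W.mean(0),4).tolist(),round(np.degrees(np.arctan2(k[1],k[0]))%180,1),np.round(sorted(L),4).tolist(),(round(u,1),round(v,1))))
    return out
E
python3 - <<'E'
from h import *
a=grab('top')
p1=blob(a,205+183/3.5,190+134/3.5,3,180);p2=blob(a,205+348/3.5,190+57/3.5,3,180)
A=ray(a,*p1,.043);B=ray(a,*p2,.043);d=A-B
print('pins top',p1,p2,A,B,np.linalg.norm(d),'expect',np.hypot(72,160), 'mid',(A+B)/2)
yaw=np.arctan2(d[1],d[0])-np.arctan2(160,-72);print('yaw',np.degrees(yaw))
g=blob(a,205+267/3.5,190+95/3.5,12,150);print('grip',g,ray(a,*g,.064))
b=grab('side')
q1=blob(b,225+181/4.5,150+298/4.5,2,170);q2=blob(b,225+365/4.5,150+420/4.5,2,170)
A2=ray(b,*q1,.043);B2=ray(b,*q2,.043);print('pins side',A2,B2,np.linalg.norm(A2-B2),(A2+B2)/2)
for m in modules(a,(345,208,416,275)):print(m)
for l in modules(b,(240,295,355,375)):print('side',l)
E
```

```text
pins top (np.float64(256.3848069738481), np.float64(227.95392278953923)) (np.float64(304.4824120603015), np.float64(205.93341708542712)) [0.53827214 0.09770691 0.043     ] [ 0.60985984 -0.06663409  0.043     ] 0.17925613401522272 expect 175.45369759569047 mid [0.57406599 0.01553641 0.043     ]
yaw -0.6895797583789998
grip (np.float64(280.6584766584767), np.float64(216.55009555009556)) [0.5710026  0.01559937 0.064     ]
pins side [0.53652923 0.09866695 0.043     ] [ 0.60656584 -0.0677711   0.043     ] 0.18057339489900393 [0.57154754 0.01544793 0.043     ]
([0.4157, -0.3675], np.float64(55.6), [0.0259, 0.041], (396.1, 261.7))
([0.4308, -0.2644], np.float64(132.6), [0.0233, 0.0388], (365.0, 258.0))
([0.5479, -0.3735], np.float64(60.9), [0.0253, 0.0404], (394.8, 222.9))
([0.562, -0.2659], np.float64(158.6), [0.0246, 0.0422], (362.9, 219.7))
side ([0.4119, -0.3773], np.float64(58.2), [0.0225, 0.0465], (270.0, 357.0))
side ([0.5428, -0.3827], np.float64(60.0), [0.0209, 0.0485], (328.5, 343.2))
side ([0.4283, -0.2746], np.float64(138.6), [0.0324, 0.0419], (264.2, 319.3))
side ([0.5584, -0.276], np.float64(161.8), [0.0287, 0.0336], (317.0, 306.5))
```

```bash
cat >> h.py <<'E'
from scipy.spatial.transform import Rotation as Ro
def tool(ang): # tool y axis at world angle ang (deg), pointing down
    a=np.radians(ang); y=np.array([np.cos(a),np.sin(a),0]); z=np.array([0,0,-1.]); x=np.cross(y,z)
    return np.column_stack([x,y,z])
def plan(*wps):
    "wps: (x,y,z,ang) ; prints each as an increment from the previous one"
    s=robot.get_state(); p=np.array(s['tool_pos']); R=np.array(s['orientation'])
    print('now',p.round(4),'yang',round(np.degrees(np.arctan2(R[1,1],R[0,1])),1),'w',round(s['gripper_width'],4),'t',round(s['clock'],1),'F',np.round(s['force'],1))
    for w in wps:
        q=np.array(w[:3]); R2=tool(w[3])
        rv=np.degrees(Ro.from_matrix(R.T@R2).as_rotvec()); d=R.T@(q-p)*100
        print('turn',rv.round(1).tolist(),'shift',d.round(2).tolist(),'rows',int(np.ceil(max(np.linalg.norm(d)/4.17,np.linalg.norm(rv)/7.16))))
        p,R=q,R2
E
python3 - <<'E'
from h import *
a=grab('top');b=grab('side')
print(ray(a,205+60/3.5,190+68/3.5,.182),ray(b,225+186/4.5,150+68/4.5,.182))
plan((.5,.25,.25,0),(.572,.155,.23,0),(.572,.155,.145,0))
E
```

```text
[0.57430945 0.19895431 0.182     ] [0.56119883 0.15176432 0.182     ]
now [0.2566 0.5144 0.231 ] yang 63.5 w 0.0856 t 0.3 F [ 0.8 -0.1 -0.6]
turn [-0.0, 0.0, 63.5] shift [-33.58, -12.79, -1.9] rows 9
turn [0.0, 0.0, 0.0] shift [-9.5, 7.2, 2.0] rows 3
turn [0.0, 0.0, 0.0] shift [0.0, 0.0, 8.5] rows 3
```

arm_command:
  increments:
    - [[0, 0, 63.5, -33.6, -12.8, -1.9, 0], [0, 0, 63.5, -33.6, -12.8, -1.9, 0], [0, 0, 63.5, -33.6, -12.8, -1.9, 0], [0, 0, 63.5, -33.6, -12.8, -1.9, 0], [0, 0, 63.5, -33.6, -12.8, -1.9, 0], [0, 0, 63.5, -33.6, -12.8, -1.9, 0], [0, 0, 63.5, -33.6, -12.8, -1.9, 0], [0, 0, 63.5, -33.6, -12.8, -1.9, 0], [0, 0, 63.5, -33.6, -12.8, -1.9, 0], [0, 0, 63.5, -33.6, -12.8, -1.9, 0]]

```text
clock: 1.18
tool_pos: [0.5041, 0.2457, 0.2508]
orientation: [[0.01, 1.0, 0.003], [1.0, -0.01, -0.002], [-0.002, 0.003, -1.0]]
force: [-0.4, 1.2, 0.4]
gripper_width: 0.0002
finger_force: 0.0
```

Run:
```python
from h import *
plan((.572,.155,.23,0),(.572,.155,.145,0))
```

```text
now [0.5041 0.2457 0.2508] yang -0.6 w 0.0002 t 1.2 F [-0.4  1.2  0.4]
turn [0.2, 0.1, -0.6] shift [-9.0, 6.87, 2.11] rows 3
turn [0.0, 0.0, 0.0] shift [0.0, 0.0, 8.5] rows 3
```

arm_command:
  increments:
    - [[0, 0, 0, -9.0, 6.9, 2, 0], [0, 0, 0, -9.0, 6.9, 2, 0], [0, 0, 0, -9.0, 6.9, 2, 0], [0, 0, 0, -9.0, 6.9, 2, 0], [0, 0, 0, -9.0, 6.9, 2, 0]]

```text
clock: 1.6
tool_pos: [0.5693, 0.159, 0.2295]
orientation: [[0.002, 1.0, -0.002], [1.0, -0.002, 0.0], [0.0, -0.002, -1.0]]
force: [-0.1, 1.2, 0.1]
gripper_width: -0.0
finger_force: 0.0
```

arm_command:
  increments:
    - [[0, 0, 0, 0, 0, 4, 0], [0, 0, 0, 0, 0, 8.0, 0], [0, 0, 0, 0, 0, 8, 0], [0, 0, 0, 0, 0, 8, 0]]

```text
clock: 1.93
tool_pos: [0.566, 0.1611, 0.1481]
orientation: [[-0.002, 1.0, -0.007], [1.0, 0.002, -0.0], [-0.0, -0.007, -1.0]]
force: [1.3, 0.2, 0.5]
gripper_width: 0.0001
finger_force: 0.0
```

arm_command:
  increments:
    - [[0, 0, 0, 2.4, 0.3, 0, 0], [0, 0, 0, 3.6, 0.3, 0.5, 0], [0, 0, 0, 4.9, 0.3, 0.8, 0], [0, 0, 0, 6.0, 0.3, 1.3, 0], [0, 0, 0, 7.0, 0.3, 2.0, 0], [0, 0, 0, 7.9, 0.3, 2.9, 0], [0, 0, 0, 8.4, 0.3, 3.5, 0], [0, 0, 0, 8.4, 0.3, 3.5, 0], [0, 0, 0, 8.4, 0.3, 3.5, 0]]

```text
clock: 2.68
tool_pos: [0.5707, 0.2438, 0.1133]
orientation: [[-0.0, 1.0, -0.004], [1.0, 0.0, -0.001], [-0.001, -0.004, -1.0]]
force: [0.3, 0.0, 0.9]
gripper_width: -0.0
finger_force: 0.0
```

arm_command:
  increments:
    - [[0, 0, 0, -2, 0, -6, 60], [0, 0, 0, -2, 0, -12.5, 60], [0, 0, 0, -10, 0, -12.5, 60], [0, 0, 0, -15, 0, -12.5, 60], [0, 0, 0, -23, 0, -12.5, 60], [0, 0, 0, -23, 0, -12.5, 60], [0, 0, 0, -23, 0, -12.5, 60], [0, 0, 0, -23, 0, -12.5, 60]]

```text
clock: 3.35
tool_pos: [0.572, 0.0079, 0.241]
orientation: [[0.006, 1.0, 0.001], [1.0, -0.006, -0.003], [-0.003, 0.001, -1.0]]
force: [0.5, 0.2, -0.4]
gripper_width: 0.0513
finger_force: 0.0
```

Run:
```python
from h import *
plan((.572,.0155,.15,0),(.572,.0155,.05,0))
b=grab('side','s2.png');a=grab('top')
A=cv2.imread('pics/s2.png')[90:290,205:345]
T=cv2.cvtColor(a['color'],cv2.COLOR_RGB2BGR)[150:250,200:330]
c=np.hstack([cv2.resize(A,(420,600),interpolation=2),cv2.resize(cv2.resize(T,None,fx=2.9,fy=2.9,interpolation=2),(377,600))])
cv2.imwrite('pics/c3.png',c)
```

```text
now [0.572  0.0079 0.241 ] yang -0.4 w 0.0513 t 3.4 F [ 0.5  0.2 -0.4]
turn [0.0, 0.2, -0.4] shift [0.79, -0.01, 9.1] rows 3
turn [0.0, 0.0, 0.0] shift [0.0, 0.0, 10.0] rows 3
```

View pics/c3.png

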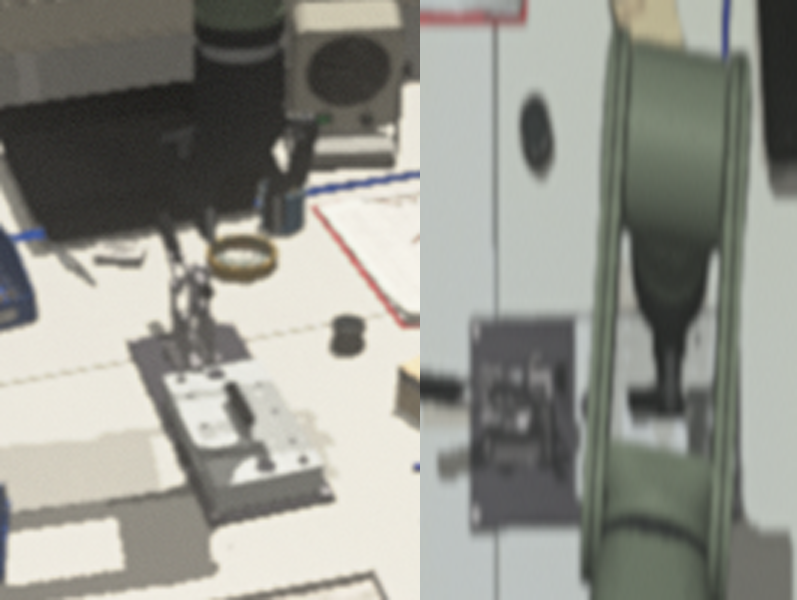

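The picture shows the clamp thrown back: the handle leans left and the arm is upright. The cover is clear, with its grip bar under the gripper. Next I'll descend onto the bar.

arm_command:
  increments:
    - [[0, 0, 0, 0.1, 0, 4, 55], [0, 0, 0, 0.1, 0, 8, 55], [0, 0, 0, 0.1, 0, 12, 55], [0, 0, 0, 0.1, 0, 15, 55], [0, 0, 0, 0.1, 0, 15, 55], [0, 0, 0, 0.1, 0, 15, 55]]

```text
clock: 3.95
tool_pos: [0.57, 0.0164, 0.0881]
orientation: [[-0.001, 1.0, -0.006], [1.0, 0.001, 0.001], [0.001, -0.006, -1.0]]
force: [-0.0, -0.5, 0.5]
gripper_width: 0.0467
finger_force: 0.0
```

Run:
```python
from h import *
plan((.572,.0155,.045,0))
```

```text
now [0.57   0.0164 0.0881] yang 0.1 w 0.0467 t 4.0 F [-0.  -0.5  0.5]
turn [-0.3, -0.1, 0.1] shift [-0.1, 0.23, 4.31] rows 2
```

arm_command:
  increments:
    - [[0, 0, 0, -0.1, 0.1, 2.5, 55], [0, 0, 0, -0.1, 0.1, 4.2, 55], [0, 0, 0, -0.1, 0.1, 4.2, 55], [0, 0, 0, -0.1, 0.1, 4.2, 0], [0, 0, 0, -0.1, 0.1, 4.2, 0], [0, 0, 0, -0.1, 0.1, 4.2, 0], [0, 0, 0, -0.1, 0.1, 4.2, 0], [0, 0, 0, -0.1, 0.1, 4.2, 0]]

```text
clock: 4.62
tool_pos: [0.5744, 0.014, 0.0513]
orientation: [[0.0, 1.0, 0.003], [1.0, -0.0, -0.0], [-0.0, 0.003, -1.0]]
force: [-3.6, -0.3, 5.8]
gripper_width: 0.0124
finger_force: 62.5
```

Run:
```python
from h import *
plan()
s=robot.get_state();print(s['finger_force'],s['torque'])
```

```text
now [0.5744 0.014  0.0513] yang -0.0 w 0.0124 t 4.6 F [-3.6 -0.3  5.8]
62.5214409828186 [ 0.09553317  0.57847401 -0.04457542]
```

arm_command:
  increments:
    - [[0, 0, 0, 0, 0, 0, 0], [0, 0, 0, 0, 0, 0, 0]]

```text
clock: 4.78
tool_pos: [0.5744, 0.014, 0.0513]
orientation: [[0.0, 1.0, 0.003], [1.0, -0.0, -0.0], [-0.0, 0.003, -1.0]]
force: [-3.0, 0.2, 6.8]
gripper_width: 0.0123
finger_force: 62.5
```

arm_command:
  increments:
    - [[0, 0, 0, 0, 0, -0.5, 0], [0, 0, 0, 0, 0, -1, 0], [0, 0, 0, 0, 0, -1.5, 0], [0, 0, 0, 0, 0, -2.5, 0], [0, 0, 0, 0, 0, -3.5, 0], [0, 0, 0, 0, 0, -3.5, 0]]

```text
clock: 5.28
tool_pos: [0.5754, 0.0137, 0.0864]
orientation: [[0.0, 1.0, 0.005], [1.0, -0.0, -0.001], [-0.001, 0.005, -1.0]]
force: [0.6, 0.0, -2.9]
gripper_width: 0.0122
finger_force: 61.4
```

arm_command:
  increments:
    - [[0, 0, 0, 0, 0, -2, 0], [0, 0, 0, 0, 0, -4, 0], [0, 0, 0, 0, 0, -4, 0], [0, 0, 0, 0, 0, -4, 0]]

```text
clock: 5.62
tool_pos: [0.5746, 0.0138, 0.1247]
orientation: [[0.0, 1.0, 0.004], [1.0, -0.0, -0.001], [-0.001, 0.004, -1.0]]
force: [-0.4, -0.0, -3.7]
gripper_width: 0.0124
finger_force: 61.4
```

Run:
```python
from h import *
plan((.75,-.02,.13,0),(.78,-.02,.03,0),(.4,.0,.12,90))
b=grab('side','s3.png')
A=cv2.imread('pics/s3.png')
c=np.hstack([cv2.resize(A[90:290,205:345],(420,600),interpolation=2)])
cv2.imwrite('pics/c4.png',c)
```

```text
now [0.5746 0.0138 0.1247] yang -0.0 w 0.0124 t 5.6 F [-0.4 -0.  -3.7]
turn [0.2, 0.0, -0.0] shift [-3.37, 17.54, -0.45] rows 5
turn [0.0, 0.0, 0.0] shift [0.0, 3.0, 10.0] rows 3
turn [0.0, 0.0, -90.0] shift [2.0, -38.0, -9.0] rows 13
```

View pics/c4.png

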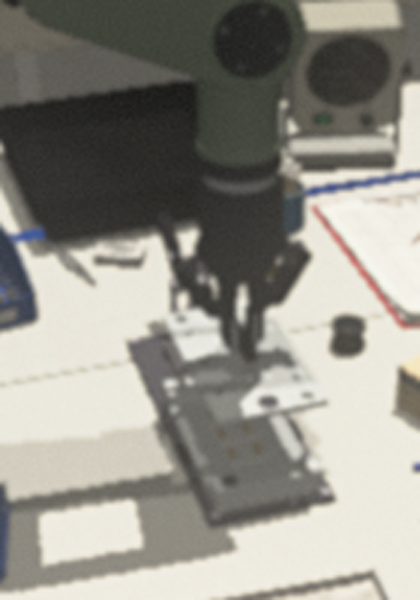

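The cover is held level and clear of the pins. I'll lay it in front of the nest at x≈0.43, where the bench is free.

arm_command:
  increments:
    - [[0, 0, 0, 0, -3, 0, 0], [0, 0, 0, 0, -6, 0, 0], [0, 0, 0, 0, -9, 0, 0], [0, 0, 0, 0, -12, 0, 0], [0, 0, 0, 0, -14.3, 0, 0], [0, 0, 0, 0, -14.3, 0, 0], [0, 0, 0, 0, -14.3, 0, 0]]

```text
clock: 6.25
tool_pos: [0.4278, 0.0143, 0.1216]
orientation: [[0.001, 1.0, -0.003], [1.0, -0.001, 0.001], [0.001, -0.003, -1.0]]
force: [0.6, 0.0, -2.8]
gripper_width: 0.0121
finger_force: 64.0
```

arm_command:
  increments:
    - [[0, 0, 0, 0, 0, 3, 0], [0, 0, 0, 0, 0, 6, 0], [0, 0, 0, 0, 0, 8, 0], [0, 0, 0, 0, 0, 9.8, 0], [0, 0, 0, 0, 0, 9.8, 0], [0, 0, 0, 0, 0, 9.8, 0]]

```text
clock: 6.75
tool_pos: [0.4298, 0.0141, 0.0242]
orientation: [[0.0, 1.0, -0.003], [1.0, -0.0, 0.001], [0.001, -0.003, -1.0]]
force: [0.3, -1.0, -1.9]
gripper_width: 0.0121
finger_force: 64.0
```

arm_command:
  increments:
    - [[0, 0, 0, 0, 0, 0.3, 0], [0, 0, 0, 0, 0, 0.6, 0], [0, 0, 0, 0, 0, 0.6, 0]]

```text
clock: 7.0
tool_pos: [0.4312, 0.0138, 0.0199]
orientation: [[0.0, 1.0, 0.002], [1.0, -0.0, -0.0], [-0.0, 0.002, -1.0]]
force: [0.5, -0.8, -3.1]
gripper_width: 0.0125
finger_force: 64.0
```

arm_command:
  increments:
    - [[0, 0, 0, 0, 0, 0.2, 0], [0, 0, 0, 0, 0, 0.4, 0], [0, 0, 0, 0, 0, 0.4, 0]]

```text
clock: 7.25
tool_pos: [0.4313, 0.0138, 0.0172]
orientation: [[0.0, 1.0, 0.001], [1.0, -0.0, -0.0], [-0.0, 0.001, -1.0]]
force: [-3.2, 0.2, 12.2]
gripper_width: 0.0124
finger_force: 65.9
```

arm_command:
  increments:
    - [[0, 0, 0, 0, 0, 0.2, 0], [0, 0, 0, 0, 0, 0.2, 0]]

```text
clock: 7.42
tool_pos: [0.4313, 0.0138, 0.0172]
orientation: [[-0.0, 1.0, -0.0], [1.0, 0.0, -0.0], [-0.0, -0.0, -1.0]]
force: [-11.4, 0.7, 32.1]
gripper_width: 0.0122
finger_force: 68.5
```

arm_command:
  increments:
    - [[0, 0, 0, 0, 0, -0.4, 0], [0, 0, 0, 0, 0, -0.4, 50], [0, 0, 0, 0, 0, -0.4, 50], [0, 0, 0, 0, 0, -0.4, 50], [0, 0, 0, 0, 0, -4, 50], [0, 0, 0, 0, 0, -8, 70], [0, 0, 0, 0, 0, -12, 70], [0, 0, 0, 0, 0, -12, 70]]

```text
clock: 8.08
tool_pos: [0.4365, 0.013, 0.1407]
orientation: [[0.0, 1.0, 0.016], [1.0, -0.0, -0.003], [-0.003, 0.016, -1.0]]
force: [1.9, -1.3, 0.6]
gripper_width: 0.06
finger_force: 0.0
```

Run:
```python
from h import *
plan((.39,.24,.25,0))
```

```text
now [0.4365 0.013  0.1407] yang -0.0 w 0.06 t 8.1 F [ 1.9 -1.3  0.6]
turn [0.9, 0.1, -0.0] shift [22.67, -4.48, -11.06] rows 7
```

arm_command:
  increments:
    - [[0.5, 0, 0, 4, -1, -4, 70], [0.5, 0, 0, 8, -3, -8, 70], [0.5, 0, 0, 38, -8, -11, 70], [0.5, 0, 0, 38, -8, -11, 70], [0.5, 0, 0, 38, -8, -11, 70], [0.5, 0, 0, 38, -8, -11, 70], [0.5, 0, 0, 38, -8, -11, 70], [0.5, 0, 0, 38, -8, -11, 70], [0.5, 0, 0, 38, -8, -11, 70], [0.5, 0, 0, 38, -8, -11, 70]]

```text
clock: 8.92
tool_pos: [0.3494, 0.3961, 0.2429]
orientation: [[-0.0, 1.0, -0.009], [1.0, 0.0, -0.0], [-0.0, -0.009, -1.0]]
force: [1.2, -0.2, 0.7]
gripper_width: 0.06
finger_force: 0.0
```

Run:
```python
from h import *
plan()
a=grab('top','t4.png');b=grab('side','s4.png')
A=cv2.imread('pics/t4.png')[195:285,205:425];B=cv2.imread('pics/s4.png')[200:300,200:330]
c=np.vstack([cv2.resize(A,(792,324),interpolation=2),np.hstack([cv2.resize(B,(338,260),interpolation=2),np.zeros((260,454,3),np.uint8)])])
cv2.imwrite('pics/c5.png',c)
for m in modules(a,(345,208,416,275)):print(m)
```

```text
now [0.3494 0.3961 0.2429] yang 0.0 w 0.06 t 8.9 F [ 1.2 -0.2  0.7]
([0.4154, -0.3674], np.float64(58.0), [0.0251, 0.0411], (396.0, 261.8))
([0.4308, -0.2644], np.float64(132.6), [0.0233, 0.0388], (365.0, 258.0))
([0.5473, -0.3731], np.float64(60.9), [0.0237, 0.0404], (394.7, 223.1))
([0.5621, -0.2659], np.float64(162.8), [0.0238, 0.0417], (363.0, 219.6))
```

View pics/c5.png

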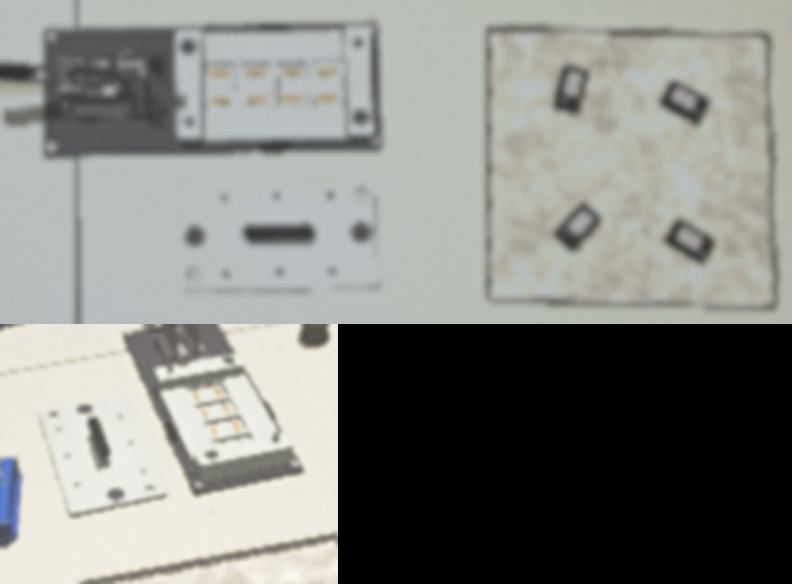

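The top view shows four pockets with gold contacts at about (218–328, 73–102) in c5. The cover lies flat in front of the nest, with its bar at (280,234). The modules have not moved. I'll use the gold contacts to locate the block and the laid cover to check the camera bias.

Run:
```python
from h import *
for n,box in(('top',(255,205,305,228)),('side',(270,222,298,250))):
    f=grab(n); I=f['color'].astype(int); x0,y0,x1,y1=box
    w=np.clip(I[...,0]-I[...,2]-(18 if n=='top' else 30),0,None)[y0:y1,x0:x1].astype(float)
    k,lab,st,ce=cv2.connectedComponentsWithStats((w>0).astype(np.uint8))
    P=[]
    for i in range(1,k):
        if st[i,4]<3: continue
        yy,xx=np.nonzero(lab==i); ww=w[yy,xx]; u=(ww*xx).sum()/ww.sum()+x0; v=(ww*yy).sum()/ww.sum()+y0
        X=ray(f,u,v,.0125); P.append(X[:2]); print(n,round(u,1),round(v,1),X[:2].round(4),st[i,4])
    print(n,'mean',np.mean(P,0))
f=grab('top')
s=3.6
g=blob(f,205+280/s,195+234/s,12,140);print('bar',ray(f,*g,.030))
l=blob(f,205+195/s,195+235/s,4,170);r=blob(f,205+361/s,195+232/s,4,170);A=ray(f,*l,.006);B=ray(f,*r,.006);print('disks',A,B,(A+B)/2)
f=grab('side');s=2.6
l=blob(f,200+85/s,200+(408-324)/s,3,190);r=blob(f,200+116/s,200+(494-324)/s,3,190);A=ray(f,*l,.006);B=ray(f,*r,.006);print('side disks',A,B,(A+B)/2)
```

```text
top 265.3 214.8 [0.5889 0.067 ] 11
top 275.4 214.7 [0.5885 0.0323] 9
top 285.6 214.6 [ 0.588  -0.0028] 9
top 295.3 214.4 [ 0.5876 -0.0362] 10
top 265.5 222.6 [0.5616 0.0668] 8
top 275.6 222.3 [0.5616 0.0322] 9
top 285.3 221.9 [ 0.5624 -0.0009] 8
top 295.4 221.7 [ 0.562  -0.0355] 9
top mean [0.57506701 0.01536699]
side 283.4 225.7 [0.5855 0.0672] 9
side 275.1 227.2 [0.5594 0.0682] 8
side 286.6 231.9 [0.5849 0.0348] 5
side 278.3 233.7 [0.559  0.0344] 8
side 290.4 238.8 [ 5.851e-01 -1.000e-04] 9
side 281.6 240.3 [0.5587 0.001 ] 8
side mean [0.5721     0.03424106]
bar [0.43128473 0.01434682 0.03      ]
disks [0.43404834 0.09306343 0.006     ] [ 0.4338815  -0.06402107  0.006     ] [0.43396492 0.01452118 0.006     ]
side disks [0.43181196 0.09314062 0.006     ] [ 0.43126711 -0.06243924  0.006     ] [0.43153953 0.01535069 0.006     ]
```

Run:
```python
from h import *
plan((.40,.03,.22,20),(.428,-.265,.12,42.6),(.428,-.265,.008,42.6),(.428,-.265,.06,42.6),(.428,-.265,.06,-47.4))
```

```text
now [0.3501 0.3929 0.2422] yang -0.1 w 0.0596 t 9.2 F [-0.8 -0.2 -0.6]
turn [-0.6, -0.0, -20.1] shift [-36.28, 5.04, 2.23] rows 9
turn [0.0, 0.0, -22.6] shift [-28.68, -7.46, 10.0] rows 8
turn [0.0, 0.0, 0.0] shift [0.0, 0.0, 11.2] rows 3
turn [0.0, 0.0, 0.0] shift [0.0, 0.0, -5.2] rows 2
turn [0.0, 0.0, 90.0] shift [0.0, 0.0, 0.0] rows 13
```

arm_command:
  increments:
    - [[-0.6, 0, -20, -36.3, 5, 2.2, 50], [-0.6, 0, -20, -36.3, 5, 2.2, 50], [-0.6, 0, -20, -36.3, 5, 2.2, 50], [-0.6, 0, -20, -36.3, 5, 2.2, 50], [-0.6, 0, -20, -36.3, 5, 2.2, 50], [-0.6, 0, -20, -36.3, 5, 2.2, 50], [-0.6, 0, -20, -36.3, 5, 2.2, 50], [-0.6, 0, -20, -36.3, 5, 2.2, 50], [-0.6, 0, -20, -36.3, 5, 2.2, 50], [-0.6, 0, -20, -36.3, 5, 2.2, 50]]

```text
clock: 10.05
tool_pos: [0.3997, 0.0232, 0.2203]
orientation: [[-0.33, 0.944, 0.001], [0.944, 0.33, -0.002], [-0.003, 0.001, -1.0]]
force: [-0.3, 0.8, 0.1]
gripper_width: 0.0427
finger_force: 0.0
```

arm_command:
  increments:
    - [[0, 0, -22.6, -28.7, -7.5, 10, 50], [0, 0, -22.6, -28.7, -7.5, 10, 50], [0, 0, -22.6, -28.7, -7.5, 10, 50], [0, 0, -22.6, -28.7, -7.5, 10, 50], [0, 0, -22.6, -28.7, -7.5, 10, 50], [0, 0, -22.6, -28.7, -7.5, 10, 50], [0, 0, -22.6, -28.7, -7.5, 10, 50], [0, 0, -22.6, -28.7, -7.5, 10, 50], [0, 0, -22.6, -28.7, -7.5, 10, 50], [0, 0, -22.6, -28.7, -7.5, 10, 50]]

```text
clock: 10.88
tool_pos: [0.4258, -0.2658, 0.1188]
orientation: [[-0.672, 0.74, -0.001], [0.74, 0.672, 0.004], [0.004, 0.002, -1.0]]
force: [0.1, 0.3, 0.6]
gripper_width: 0.0427
finger_force: 0.0
```

arm_command:
  increments:
    - [[0, 0, 0, 0, 0, 0, 50], [0, 0, 0, 0, 0, 0, 50], [0, 0, 0, 0, 0, 0, 50]]

```text
clock: 11.13
tool_pos: [0.4277, -0.2631, 0.121]
orientation: [[-0.677, 0.736, 0.002], [0.736, 0.677, 0.001], [-0.0, 0.003, -1.0]]
force: [-1.0, 0.7, 0.8]
gripper_width: 0.0428
finger_force: 0.0
```

Run:
```python
from h import *
plan((.428,-.265,.008,42.6))
```

```text
now [ 0.4277 -0.2631  0.121 ] yang 42.6 w 0.0428 t 11.1 F [-1.   0.7  0.8]
turn [0.1, 0.0, 0.0] shift [-0.15, -0.14, 11.3] rows 3
```

arm_command:
  increments:
    - [[0, 0, 0, -0.1, -0.1, 4, 50], [0, 0, 0, -0.1, -0.1, 8, 50], [0, 0, 0, -0.1, -0.1, 11.2, 50], [0, 0, 0, -0.1, -0.1, 11.2, 50], [0, 0, 0, -0.1, -0.1, 11.2, 0], [0, 0, 0, -0.1, -0.1, 11.2, 0], [0, 0, 0, -0.1, -0.1, 11.2, 0], [0, 0, 0, -0.1, -0.1, 11.2, 0], [0, 0, 0, -0.1, -0.1, 11.2, 0]]

```text
clock: 11.88
tool_pos: [0.4293, -0.2665, 0.0105]
orientation: [[-0.677, 0.736, 0.005], [0.736, 0.677, -0.001], [-0.004, 0.003, -1.0]]
force: [-1.2, 0.9, -0.1]
gripper_width: 0.0001
finger_force: 0.0
```

Run:
```python
from h import *
for i in range(4):
    plan(); grab('side')
```

```text
now [ 0.4293 -0.2665  0.0105] yang 42.6 w 0.0001 t 11.9 F [-1.2  0.9 -0.1]
now [ 0.4289 -0.2663  0.0101] yang 42.6 w 0.0004 t 11.9 F [-0.5  0.5 -0.5]
now [ 0.4286 -0.266   0.0097] yang 42.6 w -0.0001 t 12.0 F [-0.1 -0.3  0.3]
now [ 0.4284 -0.2659  0.0093] yang 42.6 w -0.0002 t 12.0 F [-1.5  0.2  0.4]
```

arm_command:
  increments:
    - [[0, 0, 0, 0, 0, -4, 50], [0, 0, 0, 0, 0, -10, 50], [0, 0, 0, 0, 0, -10, 50], [0, 0, 0, 0, 0, -10, 50]]

```text
clock: 12.42
tool_pos: [0.4312, -0.2687, 0.114]
orientation: [[-0.677, 0.736, 0.01], [0.736, 0.677, -0.006], [-0.011, 0.004, -1.0]]
force: [0.6, -0.6, 0.3]
gripper_width: 0.0428
finger_force: 0.0
```

Run:
```python
from h import *
plan()
grab('side','s6.png');grab('top','t6.png')
A=cv2.imread('pics/s6.png')[240:400,210:400];B=cv2.imread('pics/t6.png')[180:300,320:430]
cv2.imwrite('pics/c6.png',np.hstack([cv2.resize(A,(475,400),interpolation=2),cv2.resize(B,(320,400))]))
```

```text
now [ 0.4312 -0.2687  0.114 ] yang 42.6 w 0.0428 t 12.4 F [ 0.6 -0.6  0.3]
```

View pics/c6.png

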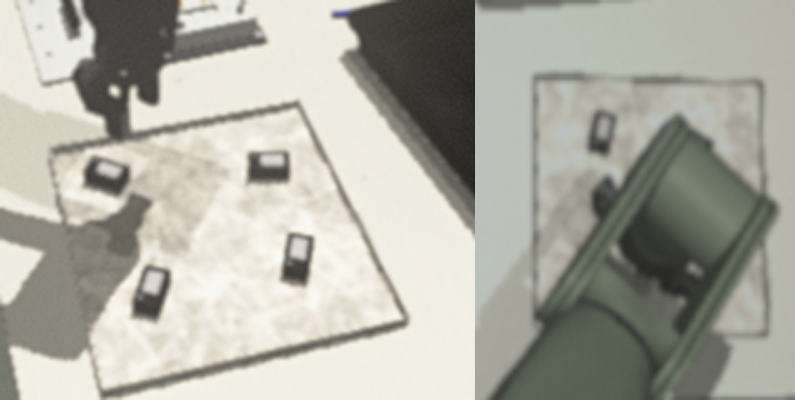

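Run:
```python
from h import *
b=grab('side')
print(ray(b,252.8,307.2,.02))
for l in modules(b,(232,295,355,375)):print('side',l)
I=b['color'].copy()
```

```text
[ 0.41244696 -0.2306871   0.02      ]
side ([0.4128, -0.3765], np.float64(58.2), [0.0232, 0.049], (270.3, 356.6))
side ([0.5428, -0.3827], np.float64(60.0), [0.0209, 0.0485], (328.5, 343.2))
side ([0.4057, -0.2931], np.float64(54.1), [0.0464, 0.0663], (256.8, 327.9))
side ([0.4085, -0.239], np.float64(138.4), [0.0338, 0.0427], (252.1, 310.2))
side ([0.5584, -0.276], np.float64(161.8), [0.0287, 0.0336], (317.0, 306.5))
```

The module I aimed at had been knocked aside: it now sits at side px (252,310), so true position about (0.411,-0.229). I'll take the (0.4125,-0.368) one first, pinching it across both axes to calibrate the camera bias.

Run:
```python
from h import *
plan((.4125,-.368,.11,-32),(.4125,-.368,.008,-32))
f=grab('top')
print('pan left edge',ray(f,205+475/3.5,190+47/3.5,.013),ray(f,205+475/3.5,190+307/3.5,.013),'right',ray(f,205+748/3.5,190+50/3.5,.013),ray(f,205+755/3.5,190+317/3.5,.013))
```

```text
now [ 0.4271 -0.2651  0.1077] yang 42.6 w 0.0425 t 12.6 F [ 0.1 -0.   0.2]
turn [0.1, -0.2, 74.6] shift [-6.59, -8.04, -0.25] rows 11
turn [0.0, 0.0, 0.0] shift [0.0, 0.0, 10.2] rows 3
pan left edge [ 0.62220426 -0.19415972  0.013     ] [ 0.36752316 -0.18030845  0.013     ] right [ 0.61229633 -0.46265084  0.013     ] [ 0.35140932 -0.44662888  0.013     ]
```

arm_command:
  increments:
    - [[0, 0, 74.6, -6.6, -8, 0, 50], [0, 0, 74.6, -6.6, -8, 0, 50], [0, 0, 74.6, -6.6, -8, 0, 50], [0, 0, 74.6, -6.6, -8, 0, 50], [0, 0, 74.6, -6.6, -8, 0, 50], [0, 0, 74.6, -6.6, -8, 0, 50], [0, 0, 74.6, -6.6, -8, 0, 50], [0, 0, 74.6, -6.6, -8, 0, 50], [0, 0, 74.6, -6.6, -8, 0, 50], [0, 0, 74.6, -6.6, -8, 0, 50]]

```text
clock: 13.45
tool_pos: [0.4121, -0.3668, 0.1055]
orientation: [[0.491, 0.871, -0.002], [0.871, -0.491, 0.006], [0.004, -0.004, -1.0]]
force: [1.0, -0.3, 0.2]
gripper_width: 0.0428
finger_force: 0.0
```

arm_command:
  increments:
    - [[0, 0, 3, 0, 0, 0, 50], [0, 0, 3, 0, 0, 0, 50], [0, 0, 3, 0, 0, 0, 50], [0, 0, 3, 0, 0, 0, 50]]

```text
clock: 13.78
tool_pos: [0.4128, -0.3676, 0.1069]
orientation: [[0.529, 0.848, -0.0], [0.848, -0.529, 0.004], [0.003, -0.002, -1.0]]
force: [-0.2, -0.6, -0.3]
gripper_width: 0.0427
finger_force: 0.0
```

Run:
```python
from h import *
plan((.4125,-.368,.008,-32))
```

```text
now [ 0.4128 -0.3676  0.1069] yang -32.0 w 0.0427 t 13.8 F [-0.2 -0.6 -0.3]
turn [-0.1, -0.2, 0.0] shift [-0.08, 0.01, 9.89] rows 3
```

arm_command:
  increments:
    - [[0, 0, 0, 0, 0, 4, 50], [0, 0, 0, 0, 0, 8, 50], [0, 0, 0, 0, 0, 9.9, 50], [0, 0, 0, 0, 0, 9.9, 50], [0, 0, 0, 0, 0, 9.9, 0], [0, 0, 0, 0, 0, 9.9, 0], [0, 0, 0, 0, 0, 9.9, 0], [0, 0, 0, 0, 0, 9.9, 0]]

```text
clock: 14.45
tool_pos: [0.4149, -0.3696, 0.0113]
orientation: [[0.53, 0.848, 0.004], [0.848, -0.53, -0.002], [0.001, 0.004, -1.0]]
force: [0.6, 0.2, -0.6]
gripper_width: 0.022
finger_force: 61.3
```

arm_command:
  increments:
    - [[0, 0, 0, 0, 0, 0, 0], [0, 0, 0, 0, 0, 0, 0]]

```text
clock: 14.62
tool_pos: [0.4141, -0.3688, 0.0103]
orientation: [[0.53, 0.848, 0.003], [0.848, -0.53, 0.0], [0.002, 0.002, -1.0]]
force: [0.7, -0.9, -1.0]
gripper_width: 0.0215
finger_force: 61.3
```

Run:
```python
from h import *
P=[]
for i in range(4):
    P.append(robot.get_state()['tool_pos']); grab('side')
plan();print(np.mean(P,0),np.std(P,0))
```

```text
now [ 0.414  -0.3686  0.01  ] yang -32.0 w 0.0219 t 14.8 F [-0.3  0.3  3.2]
[ 0.41402469 -0.36862314  0.01007938] [5.74969618e-05 8.42688947e-05 1.27242720e-04]
```

arm_command:
  increments:
    - [[0, 0, 0, 0, 0, 0, 70], [0, 0, 0, 0, 0, 0, 70], [0, 0, 0, 0, 0, 0, 70], [0, 0, 0, 0, 0, -4, 70], [0, 0, -30, 0, 0, -5, 70], [0, 0, -60, 0, 0, -5, 70], [0, 0, -60, 0, 0, -5, 70], [0, 0, -60, 0, 0, -5, 70], [0, 0, -60, 0, 0, -5, 70], [0, 0, -60, 0, 0, -5, 70]]

```text
clock: 15.65
tool_pos: [0.4133, -0.368, 0.0589]
orientation: [[-0.196, 0.981, 0.001], [0.981, 0.196, 0.002], [0.002, 0.002, -1.0]]
force: [-0.7, 0.0, -0.1]
gripper_width: 0.0592
finger_force: 0.0
```

arm_command:
  increments:
    - [[0, 0, -44, 0, 0, 0, 70], [0, 0, -44, 0, 0, 0, 70], [0, 0, -44, 0, 0, 0, 70], [0, 0, -44, 0, 0, 0, 70], [0, 0, -44, 0, 0, 0, 70], [0, 0, -44, 0, 0, 0, 70], [0, 0, -44, 0, 0, 0, 70], [0, 0, -44, 0, 0, 0, 70], [0, 0, -44, 0, 0, 0, 70]]

```text
clock: 16.4
tool_pos: [0.4134, -0.3681, 0.059]
orientation: [[-0.817, 0.577, 0.001], [0.577, 0.817, 0.002], [0.0, 0.002, -1.0]]
force: [0.2, 0.8, -0.2]
gripper_width: 0.0599
finger_force: 0.0
```

Run:
```python
from h import *
plan((.414,-.3686,.008,58))
b=grab('side')
for l in modules(b,(232,295,355,375)):print('side',l)
```

```text
now [ 0.4134 -0.3681  0.059 ] yang 54.8 w 0.0599 t 16.4 F [ 0.2  0.8 -0.2]
turn [0.1, -0.0, -3.2] shift [-0.08, -0.02, 5.1] rows 2
side ([0.5407, -0.3862], np.float64(60.0), [0.0208, 0.0403], (328.2, 344.7))
side ([0.5584, -0.276], np.float64(161.8), [0.0287, 0.0336], (317.0, 306.5))
side ([0.4155, -0.3021], np.float64(72.5), [0.1, 0.228], (261.8, 333.4))
```

arm_command:
  increments:
    - [[0, 0, -3, 0, 0, 2, 70], [0, 0, -3, 0, 0, 5, 70], [0, 0, -3, 0, 0, 5, 70], [0, 0, -3, 0, 0, 5, 0], [0, 0, -3, 0, 0, 5, 0], [0, 0, -3, 0, 0, 5, 0], [0, 0, -3, 0, 0, 5, 0], [0, 0, -3, 0, 0, 5, 0]]

```text
clock: 17.12
tool_pos: [0.4143, -0.369, 0.0105]
orientation: [[-0.847, 0.531, 0.003], [0.531, 0.847, -0.0], [-0.003, 0.001, -1.0]]
force: [-1.0, 0.5, 0.2]
gripper_width: 0.038
finger_force: 61.3
```

arm_command:
  increments:
    - [[0, 0, 0, 0, 0, 0, 0], [0, 0, 0, 0, 0, 0, 0], [0, 0, 0, 0, 0, 0, 0], [0, 0, 0, 0, 0, 0, 0]]

```text
clock: 17.45
tool_pos: [0.4139, -0.3684, 0.0097]
orientation: [[-0.847, 0.531, 0.002], [0.531, 0.847, 0.001], [-0.001, 0.002, -1.0]]
force: [-1.0, -0.4, 3.0]
gripper_width: 0.0379
finger_force: 61.8
```

Run:
```python
from h import *
plan((.414,-.368,.12,58),(.57,-.1,.12,0))
print(robot.get_state()['finger_force'])
```

```text
now [ 0.4139 -0.3684  0.0097] yang 57.9 w 0.0379 t 17.4 F [-1.  -0.4  3. ]
turn [0.1, 0.1, -0.1] shift [-0.0, 0.07, -11.03] rows 3
turn [0.0, 0.0, 58.0] shift [0.97, 30.99, 0.0] rows 9
61.80184364318848
```

arm_command:
  increments:
    - [[0, 0, 0, 0, 0, -2, 0], [0, 0, 0, 0, 0, -6, 0], [0, 0, 0, 0, 0, -10, 0], [0, 0, 0, 0, 0, -10, 0], [0, 0, 0, 0, 0, -10, 0]]

```text
clock: 17.87
tool_pos: [0.4152, -0.3704, 0.1125]
orientation: [[-0.847, 0.531, 0.006], [0.531, 0.847, -0.004], [-0.007, -0.0, -1.0]]
force: [-0.1, 0.8, -1.3]
gripper_width: 0.0381
finger_force: 61.4
```

Run:
```python
from h import *
plan((.5726,-.10,.10,-.4),(.5734,.066,.07,-.4))
```

```text
now [ 0.4152 -0.3704  0.1125] yang 57.9 w 0.0381 t 17.9 F [-0.1  0.8 -1.3]
turn [0.2, 0.4, 58.3] shift [1.03, 31.27, 1.24] rows 9
turn [0.0, 0.0, 0.0] shift [16.6, -0.04, 3.0] rows 5
```

arm_command:
  increments:
    - [[0, 0, 58.3, 1, 31.2, 1, 0], [0, 0, 58.3, 1, 31.2, 1, 0], [0, 0, 58.3, 1, 31.2, 1, 0], [0, 0, 58.3, 1, 31.2, 1, 0], [0, 0, 58.3, 1, 31.2, 1, 0], [0, 0, 58.3, 1, 31.2, 1, 0], [0, 0, 58.3, 1, 31.2, 1, 0], [0, 0, 58.3, 1, 31.2, 1, 0], [0, 0, 58.3, 1, 31.2, 1, 0], [0, 0, 58.3, 1, 31.2, 1, 0]]

```text
clock: 18.7
tool_pos: [0.5699, -0.0952, 0.0974]
orientation: [[0.003, 1.0, -0.002], [1.0, -0.003, 0.004], [0.004, -0.002, -1.0]]
force: [0.3, -1.1, -0.2]
gripper_width: 0.0381
finger_force: 61.4
```

arm_command:
  increments:
    - [[0, 0, 0, 4, 0, 0, 0], [0, 0, 0, 8, 0, 1, 0], [0, 0, 0, 12, 0, 2, 0], [0, 0, 0, 16.6, 0, 3, 0], [0, 0, 0, 16.6, 0, 3, 0], [0, 0, 0, 16.6, 0, 3, 0], [0, 0, 0, 16.6, 0, 3, 0], [0, 0, 0, 16.6, 0, 3, 0], [0, 0, 0, 16.6, 0, 3, 0]]

```text
clock: 19.45
tool_pos: [0.5721, 0.0654, 0.0704]
orientation: [[0.008, 1.0, 0.002], [1.0, -0.008, 0.001], [0.001, 0.002, -1.0]]
force: [-0.8, -1.2, -0.6]
gripper_width: 0.0382
finger_force: 61.4
```

Run:
```python
from h import *
plan((.5734,.066,.028,-.4))
a=grab('top','t7.png');A=cv2.imread('pics/t7.png')[180:280,210:420]
for m in modules(a,(345,208,416,275)):print(m)
```

```text
now [0.5721 0.0654 0.0704] yang -0.5 w 0.0382 t 19.4 F [-0.8 -1.2 -0.6]
turn [0.1, -0.1, -0.1] shift [0.05, 0.12, 4.24] rows 2
([0.4118, -0.2285], np.float64(138.8), [0.0237, 0.0394], (354.7, 263.9))
([0.5473, -0.3731], np.float64(60.9), [0.0237, 0.0404], (394.7, 223.1))
([0.5626, -0.2657], np.float64(165.4), [0.024, 0.0405], (362.9, 219.5))
```

arm_command:
  increments:
    - [[0, 0, 0, 0.05, 0.1, 2, 0], [0, 0, 0, 0.05, 0.1, 4, 0], [0, 0, 0, 0.05, 0.1, 4, 0], [0, 0, 0, 0.05, 0.1, 4, 0], [0, 0, 0, 0.05, 0.1, 4, 0], [0, 0, 0, 0.05, 0.1, 4, 0], [0, 0, 0, 0.05, 0.1, 4, 0]]

```text
clock: 20.08
tool_pos: [0.574, 0.0678, 0.0316]
orientation: [[0.007, 1.0, 0.004], [1.0, -0.007, 0.002], [0.002, 0.004, -1.0]]
force: [-0.5, 0.2, -0.4]
gripper_width: 0.0381
finger_force: 61.4
```

Run:
```python
from h import *
plan((.5734,.066,.0197,-.4))
grab('side')
```

```text
now [0.574  0.0678 0.0316] yang -0.4 w 0.0381 t 20.1 F [-0.5  0.2 -0.4]
turn [0.2, -0.1, 0.0] shift [-0.19, -0.06, 1.19] rows 1
```

arm_command:
  increments:
    - [[0, 0, 0, -0.1, 0, 0.4, 0], [0, 0, 0, -0.1, 0, 0.4, 0], [0, 0, 0, -0.1, 0, 0.4, 0], [0, 0, 0, -0.1, 0, 0.4, 0], [0, 0, 0, -0.1, 0, 0.4, 0], [0, 0, 0, -0.1, 0, 0.4, 0]]

```text
clock: 20.63
tool_pos: [0.5728, 0.0671, 0.0262]
orientation: [[0.006, 1.0, 0.002], [1.0, -0.006, 0.002], [0.002, 0.002, -1.0]]
force: [0.0, 0.6, -0.7]
gripper_width: 0.038
finger_force: 61.4
```

Run:
```python
from h import *
plan((.5734,.066,.0197,-.4))
```

```text
now [0.5728 0.0671 0.0262] yang -0.4 w 0.038 t 20.6 F [ 0.   0.6 -0.7]
turn [0.1, -0.1, 0.0] shift [-0.11, 0.06, 0.65] rows 1
```

arm_command:
  increments:
    - [[0, 0, 0, -0.1, 0.05, 0.1, 0], [0, 0, 0, -0.1, 0.05, 0.3, 0], [0, 0, 0, -0.1, 0.05, 0.3, 0], [0, 0, 0, -0.1, 0.05, 0.3, 0], [0, 0, 0, -0.1, 0.05, 0.3, 0]]

```text
clock: 21.05
tool_pos: [0.5733, 0.0665, 0.023]
orientation: [[0.006, 1.0, 0.002], [1.0, -0.006, 0.002], [0.002, 0.002, -1.0]]
force: [0.6, 2.7, -1.6]
gripper_width: 0.0382
finger_force: 61.3
```

arm_command:
  increments:
    - [[0, 0, 0, 0, 0, 0.2, 0], [0, 0, 0, 0, 0, 0.2, 0], [0, 0, 0, 0, 0, 0.2, 0]]

```text
clock: 21.3
tool_pos: [0.5733, 0.0664, 0.0211]
orientation: [[0.006, 1.0, 0.002], [1.0, -0.006, 0.002], [0.002, 0.002, -1.0]]
force: [1.8, 3.3, -0.6]
gripper_width: 0.0379
finger_force: 61.3
```

arm_command:
  increments:
    - [[0, 0, 0, 0.05, 0, 0.2, 0], [0, 0, 0, 0.05, 0, 0.2, 0], [0, 0, 0, 0.05, 0, 0.2, 0]]

```text
clock: 21.55
tool_pos: [0.5735, 0.0666, 0.0199]
orientation: [[0.006, 1.0, 0.002], [1.0, -0.006, 0.002], [0.002, 0.002, -1.0]]
force: [-1.5, 3.1, 5.5]
gripper_width: 0.0377
finger_force: 62.0
```

arm_command:
  increments:
    - [[0, 0, 0, 0, 0, 0, 50], [0, 0, 0, 0, 0, 0, 60], [0, 0, 0, 0, 0, 0, 60], [0, 0, 0, 0, 0, -4, 60], [0, 0, 0, 0, 0, -8, 60], [0, 0, 0, 0, 0, -10, 60], [0, 0, 0, 0, 0, -10, 60]]

```text
clock: 22.13
tool_pos: [0.5779, 0.0658, 0.1254]
orientation: [[0.007, 1.0, 0.014], [1.0, -0.007, 0.001], [0.001, 0.014, -1.0]]
force: [0.8, -0.6, 0.9]
gripper_width: 0.0514
finger_force: 0.0
```

Run:
```python
from h import *
plan((.5726,-.15,.12,30),(.5458,-.3741,.11,60.9),(.5458,-.3741,.008,60.9))
b=grab('side','s8.png');A=cv2.imread('pics/s8.png')[195:275,240:340]
cv2.imwrite('pics/c8.png',cv2.resize(A,(600,480),interpolation=2))
```

```text
now [0.5779 0.0658 0.1254] yang -0.4 w 0.0514 t 22.1 F [ 0.8 -0.6  0.9]
turn [0.8, 0.2, -30.4] shift [-21.58, -0.39, 0.52] rows 6
turn [0.0, 0.0, -30.9] shift [-18.07, -13.53, 1.0] rows 6
turn [0.0, 0.0, 0.0] shift [0.0, 0.0, 10.2] rows 3
```

View pics/c8.png

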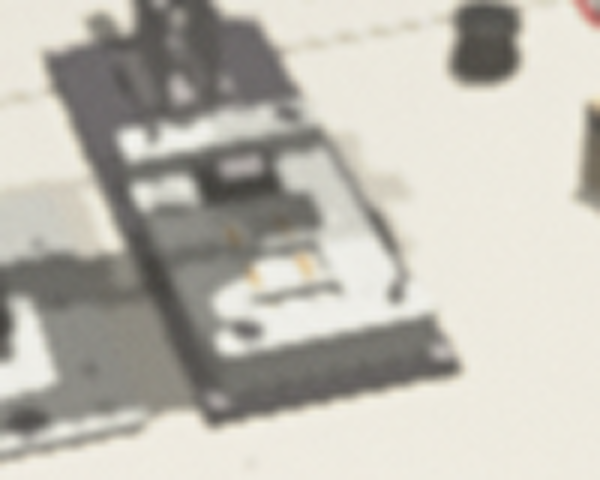

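Module 1 is seated in pocket 4, at (238,165) in the crop. On to the module at (0.546,-0.374).

arm_command:
  increments:
    - [[0, 0, -30, -21.6, -0.2, 0, 65], [0, 0, -30, -21.6, -0.2, 0, 65], [0, 0, -30, -21.6, -0.2, 0, 65], [0, 0, -30, -21.6, -0.2, 0, 65], [0, 0, -30, -21.6, -0.2, 0, 65], [0, 0, -30, -21.6, -0.2, 0, 65], [0, 0, -30, -21.6, -0.2, 0, 65]]

```text
clock: 22.77
tool_pos: [0.5682, -0.1543, 0.1168]
orientation: [[-0.489, 0.872, -0.001], [0.872, 0.489, 0.001], [0.001, -0.001, -1.0]]
force: [0.1, 0.2, -1.6]
gripper_width: 0.0557
finger_force: 0.0
```

arm_command:
  increments:
    - [[0, 0, -31.3, -18.1, -13.5, 1, 65], [0, 0, -31.3, -18.1, -13.5, 1, 65], [0, 0, -31.3, -18.1, -13.5, 1, 65], [0, 0, -31.3, -18.1, -13.5, 1, 65], [0, 0, -31.3, -18.1, -13.5, 1, 65], [0, 0, -31.3, -18.1, -13.5, 1, 65], [0, 0, -31.3, -18.1, -13.5, 1, 65], [0, 0, -31.3, -18.1, -13.5, 1, 65], [0, 0, -31.3, -18.1, -13.5, 1, 65], [0, 0, -31.3, -18.1, -13.5, 1, 65]]

```text
clock: 23.6
tool_pos: [0.5419, -0.3713, 0.1073]
orientation: [[-0.875, 0.484, -0.0], [0.484, 0.875, 0.004], [0.002, 0.003, -1.0]]
force: [1.2, 0.4, -0.5]
gripper_width: 0.0553
finger_force: 0.0
```

Run:
```python
from h import *
plan((.5458,-.3741,.008,60.9))
```

```text
now [ 0.5419 -0.3713  0.1073] yang 61.0 w 0.0553 t 23.6 F [ 1.2  0.4 -0.5]
turn [0.2, -0.1, 0.1] shift [-0.5, -0.08, 9.93] rows 3
```

arm_command:
  increments:
    - [[0, 0, 0, -0.4, -0.1, 4, 65], [0, 0, 0, -0.4, -0.1, 6, 65], [0, 0, 0, -0.4, -0.1, 6, 65], [0, 0, 0, -0.4, -0.1, 6, 65], [0, 0, 0, -0.4, -0.1, 6, 65], [0, 0, 0, -0.4, -0.1, 6, 65]]

```text
clock: 24.1
tool_pos: [0.5467, -0.377, 0.0508]
orientation: [[-0.875, 0.485, 0.005], [0.485, 0.875, -0.001], [-0.005, 0.001, -1.0]]
force: [-0.8, 0.6, -0.0]
gripper_width: 0.0551
finger_force: 0.0
```

Run:
```python
from h import *
plan((.5458,-.3741,.008,60.9))
```

```text
now [ 0.5467 -0.377   0.0508] yang 61.0 w 0.0551 t 24.1 F [-0.8  0.6 -0. ]
turn [0.1, 0.3, 0.1] shift [0.23, 0.2, 4.28] rows 2
```

arm_command:
  increments:
    - [[0, 0, 0, 0.1, 0.1, 3, 65], [0, 0, 0, 0.1, 0.1, 4.2, 65], [0, 0, 0, 0.1, 0.1, 4.2, 65], [0, 0, 0, 0.1, 0.1, 4.2, 65], [0, 0, 0, 0.1, 0.1, 4.2, 65], [0, 0, 0, 0.1, 0.1, 4.2, 65]]

```text
clock: 24.6
tool_pos: [0.5456, -0.3758, 0.0079]
orientation: [[-0.874, 0.486, 0.004], [0.486, 0.874, 0.0], [-0.003, 0.002, -1.0]]
force: [-0.2, -0.2, 0.1]
gripper_width: 0.0553
finger_force: 0.0
```

Run:
```python
from h import *
plan((.5458,-.3741,.008,60.9))
```

```text
now [ 0.5456 -0.3758  0.0079] yang 60.9 w 0.0553 t 24.6 F [-0.2 -0.2  0.1]
turn [0.1, 0.2, 0.0] shift [0.07, 0.16, -0.01] rows 1
```

Good; shift 0.05 and close.

arm_command:
  increments:
    - [[0, 0, 0, 0.05, 0.1, -0.1, 65], [0, 0, 0, 0.05, 0.1, -0.1, 0], [0, 0, 0, 0.05, 0.1, -0.1, 0], [0, 0, 0, 0.05, 0.1, -0.1, 0], [0, 0, 0, 0.05, 0.1, -0.1, 0], [0, 0, 0, 0.05, 0.1, -0.1, 0], [0, 0, 0, 0.05, 0.1, -0.1, 0]]

```text
clock: 25.18
tool_pos: [0.5457, -0.3746, 0.0088]
orientation: [[-0.874, 0.486, 0.003], [0.486, 0.874, 0.0], [-0.003, 0.002, -1.0]]
force: [0.0, 0.3, 6.3]
gripper_width: 0.0381
finger_force: 60.9
```

arm_command:
  increments:
    - [[0, 0, 0, 0, 0, 0, 0], [0, 0, 0, 0, 0, -4, 0], [0, 0, 0, 0, 0, -8, 0], [0, 0, 0, 0, 0, -10, 0], [0, 0, 0, 0, 0, -10, 0]]

```text
clock: 25.6
tool_pos: [0.5481, -0.377, 0.1143]
orientation: [[-0.874, 0.486, 0.011], [0.486, 0.874, -0.006], [-0.012, -0.0, -1.0]]
force: [0.8, 0.3, -0.2]
gripper_width: 0.0382
finger_force: 60.5
```

Run:
```python
from h import *
plan((.5726,-.15,.11,20),(.573,.033,.07,-.4))
```

```text
now [ 0.5481 -0.377   0.1143] yang 60.9 w 0.0382 t 25.6 F [ 0.8  0.3 -0.2]
turn [0.2, 0.7, 40.9] shift [8.89, 21.04, 0.31] rows 6
turn [0.0, 0.0, 20.4] shift [17.18, 6.3, 4.0] rows 5
```

arm_command:
  increments:
    - [[0, 0, 40.9, 8.9, 21, 0, 0], [0, 0, 40.9, 8.9, 21, 0, 0], [0, 0, 40.9, 8.9, 21, 0, 0], [0, 0, 40.9, 8.9, 21, 0, 0], [0, 0, 40.9, 8.9, 21, 0, 0], [0, 0, 40.9, 8.9, 21, 0, 0], [0, 0, 40.9, 8.9, 21, 0, 0]]

```text
clock: 26.18
tool_pos: [0.5675, -0.1414, 0.1059]
orientation: [[-0.345, 0.939, -0.002], [0.939, 0.345, 0.005], [0.006, -0.0, -1.0]]
force: [-0.4, -0.3, -0.6]
gripper_width: 0.0385
finger_force: 60.6
```

arm_command:
  increments:
    - [[0, 0, 20.4, 17.2, 6.3, 3, 0], [0, 0, 20.4, 17.2, 6.3, 3, 0], [0, 0, 20.4, 17.2, 6.3, 3, 0], [0, 0, 20.4, 17.2, 6.3, 4, 0], [0, 0, 20.4, 17.2, 6.3, 4, 0], [0, 0, 20.4, 17.2, 6.3, 4, 0], [0, 0, 20.4, 17.2, 6.3, 4, 0], [0, 0, 20.4, 17.2, 6.3, 4, 0]]

```text
clock: 26.85
tool_pos: [0.5689, 0.0352, 0.0675]
orientation: [[0.006, 1.0, 0.001], [1.0, -0.006, 0.001], [0.001, 0.001, -1.0]]
force: [0.4, -0.3, 0.2]
gripper_width: 0.0382
finger_force: 60.6
```

Run:
```python
from h import *
plan((.573,.033,.030,-.4))
```

```text
now [0.5689 0.0352 0.0675] yang -0.3 w 0.0382 t 26.9 F [ 0.4 -0.3  0.2]
turn [0.0, -0.1, 0.1] shift [-0.23, 0.4, 3.75] rows 1
```

arm_command:
  increments:
    - [[0, 0, 0, -0.1, 0.3, 2, 0], [0, 0, 0, -0.1, 0.3, 3.7, 0], [0, 0, 0, -0.1, 0.3, 3.7, 0], [0, 0, 0, -0.1, 0.3, 3.7, 0], [0, 0, 0, -0.1, 0.3, 3.7, 0], [0, 0, 0, -0.1, 0.3, 3.7, 0], [0, 0, 0, -0.1, 0.3, 3.7, 0], [0, 0, 0, -0.1, 0.3, 3.7, 0], [0, 0, 0, -0.1, 0.3, 3.7, 0]]

```text
clock: 27.6
tool_pos: [0.5727, 0.0351, 0.0318]
orientation: [[0.006, 1.0, 0.003], [1.0, -0.006, 0.002], [0.002, 0.003, -1.0]]
force: [-0.2, 0.2, 0.1]
gripper_width: 0.0382
finger_force: 60.6
```

Run:
```python
from h import *
plan((.573,.033,.0188,-.4))
```

```text
now [0.5727 0.0351 0.0318] yang -0.4 w 0.0382 t 27.6 F [-0.2  0.2  0.1]
turn [0.2, -0.1, 0.0] shift [-0.21, 0.03, 1.3] rows 1
```

arm_command:
  increments:
    - [[0, 0, 0, -0.2, 0, 0, 0], [0, 0, 0, -0.2, 0, 0.5, 0], [0, 0, 0, -0.2, 0, 0.5, 0], [0, 0, 0, -0.2, 0, 0.5, 0], [0, 0, 0, -0.2, 0, 0.5, 0], [0, 0, 0, -0.2, 0, 0.5, 0]]

```text
clock: 28.1
tool_pos: [0.5721, 0.0331, 0.026]
orientation: [[0.006, 1.0, 0.001], [1.0, -0.006, 0.002], [0.002, 0.001, -1.0]]
force: [-0.7, 0.4, 0.0]
gripper_width: 0.0382
finger_force: 60.6
```

arm_command:
  increments:
    - [[0, 0, 0, 0, 0, 0.2, 0], [0, 0, 0, 0, 0, 0.4, 0], [0, 0, 0, 0, 0, 0.4, 0], [0, 0, 0, 0, 0, 0.4, 0]]

```text
clock: 28.43
tool_pos: [0.5728, 0.0333, 0.0246]
orientation: [[0.006, 1.0, 0.002], [1.0, -0.006, 0.002], [0.002, 0.002, -1.0]]
force: [-5.5, 0.7, 14.0]
gripper_width: 0.0381
finger_force: 62.2
```

Run:
```python
from h import *
s=robot.get_state();print(s['force'],s['torque'])
```

```text
[-5.50709727  0.74834139 13.9850178 ] [-0.03003518  1.0120767  -0.05928903]
```

arm_command:
  increments:
    - [[0, 0, 0, 0, 0, -0.4, 0], [0, 0, 0, 0.2, 0, -0.4, 0], [0, 0, 0, 0.2, 0, -0.4, 0], [0, 0, 0, 0.2, 0, -0.1, 0], [0, 0, 0, 0.2, 0, 0.1, 0], [0, 0, 0, 0.2, 0, 0.1, 0]]

```text
clock: 28.93
tool_pos: [0.5712, 0.0352, 0.0199]
orientation: [[0.006, 1.0, -0.001], [1.0, -0.006, 0.002], [0.002, -0.001, -1.0]]
force: [0.0, -0.2, -1.0]
gripper_width: 0.0382
finger_force: 60.6
```

arm_command:
  increments:
    - [[0, 0, 0, 0, 0, 0.1, 0], [0, 0, 0, 0, 0, 0.1, 0]]

```text
clock: 29.1
tool_pos: [0.5719, 0.0351, 0.0196]
orientation: [[0.006, 1.0, 0.001], [1.0, -0.006, 0.002], [0.002, 0.001, -1.0]]
force: [0.6, 0.3, -0.0]
gripper_width: 0.0382
finger_force: 60.6
```

Run:
```python
from h import *
s=robot.get_state();print(s['force'],s['torque'])
```

```text
[ 0.60758015  0.30682452 -0.00722995] [-0.01650334 -0.01397663 -0.01260674]
```

arm_command:
  increments:
    - [[0, 0, 0, 0, 0, 0.1, 0], [0, 0, 0, 0, 0, 0.1, 0], [0, 0, 0, 0, 0, 0.1, 50], [0, 0, 0, 0, 0, 0.1, 60], [0, 0, 0, 0, 0, 0, 60], [0, 0, 0, 0, 0, -4, 60], [0, 0, 0, 0, 0, -8, 60], [0, 0, 0, 0, 0, -10, 60], [0, 0, 0, 0, 0, -10, 60]]

```text
clock: 29.85
tool_pos: [0.577, 0.0346, 0.1269]
orientation: [[0.006, 1.0, 0.014], [1.0, -0.006, 0.001], [0.001, 0.014, -1.0]]
force: [0.2, 0.2, 0.3]
gripper_width: 0.0511
finger_force: 0.0
```

Run:
```python
from h import *
a=grab('top')
for m in modules(a,(345,208,416,275)):print(m)
plan((.5726,-.12,.12,-8),(.561,-.267,.11,-16),(.561,-.267,.008,-16))
```

```text
([0.4118, -0.2285], np.float64(138.8), [0.0237, 0.0394], (354.7, 263.9))
([0.5626, -0.2655], np.float64(167.2), [0.024, 0.0403], (362.8, 219.5))
now [0.575  0.0347 0.124 ] yang -0.4 w 0.0514 t 29.9 F [ 1.1 -0.5 -0.4]
turn [0.5, -0.1, 7.6] shift [-15.47, -0.15, 0.38] rows 4
turn [0.0, 0.0, 8.0] shift [-14.72, 0.9, 1.0] rows 4
turn [0.0, 0.0, 0.0] shift [0.0, 0.0, 10.2] rows 3
```

arm_command:
  increments:
    - [[0, 0, 15.6, -30.2, -1.3, 1, 65], [0, 0, 15.6, -30.2, -1.3, 1, 65], [0, 0, 15.6, -30.2, -1.3, 1, 65], [0, 0, 15.6, -30.2, -1.3, 1, 65], [0, 0, 15.6, -30.2, -1.3, 1, 65], [0, 0, 15.6, -30.2, -1.3, 1, 65], [0, 0, 15.6, -30.2, -1.3, 1, 65], [0, 0, 15.6, -30.2, -1.3, 1, 65], [0, 0, 15.6, -30.2, -1.3, 4, 65], [0, 0, 15.6, -30.2, -1.3, 6, 65]]

```text
clock: 30.73
tool_pos: [0.5564, -0.268, 0.0577]
orientation: [[0.278, 0.961, 0.001], [0.961, -0.278, 0.002], [0.003, 0.0, -1.0]]
force: [-0.7, 0.7, -1.1]
gripper_width: 0.0557
finger_force: 0.0
```

arm_command:
  increments:
    - [[0, 0, 0, 0, 0, 0, 65], [0, 0, 0, 0, 0, 0, 65], [0, 0, 0, 0, 0, 0, 65], [0, 0, 0, 0, 0, 0, 65]]

```text
clock: 31.07
tool_pos: [0.5584, -0.2669, 0.061]
orientation: [[0.274, 0.962, 0.004], [0.962, -0.274, 0.0], [0.001, 0.003, -1.0]]
force: [0.5, 0.2, 0.3]
gripper_width: 0.0556
finger_force: 0.0
```

Run:
```python
from h import *
plan((.562,-.267,.009,-16))
```

```text
now [ 0.5584 -0.2669  0.061 ] yang -15.9 w 0.0556 t 31.1 F [0.5 0.2 0.3]
turn [0.2, -0.1, 0.1] shift [0.09, 0.33, 5.2] rows 2
```

arm_command:
  increments:
    - [[0, 0, 0, 0.1, 0.3, 3, 65], [0, 0, 0, 0.1, 0.3, 5.2, 65], [0, 0, 0, 0.1, 0.3, 5.2, 65], [0, 0, 0, 0.1, 0.3, 5.2, 65], [0, 0, 0, 0.1, 0.3, 5.2, 65], [0, 0, 0, 0.1, 0.3, 5.2, 65]]

```text
clock: 31.57
tool_pos: [0.5622, -0.2676, 0.01]
orientation: [[0.275, 0.961, 0.005], [0.961, -0.275, -0.001], [0.001, 0.005, -1.0]]
force: [0.5, 0.0, 0.4]
gripper_width: 0.0558
finger_force: 0.0
```

Run:
```python
from h import *
plan((.562,-.267,.009,-16))
```

```text
now [ 0.5622 -0.2676  0.01  ] yang -16.0 w 0.0558 t 31.6 F [0.5 0.  0.4]
turn [0.3, -0.0, 0.0] shift [0.05, -0.03, 0.1] rows 1
```

arm_command:
  increments:
    - [[0, 0, 0, 0, 0, 0, 65], [0, 0, 0, 0, 0, 0, 0], [0, 0, 0, 0, 0, 0, 0], [0, 0, 0, 0, 0, 0, 0], [0, 0, 0, 0, 0, 0, 0], [0, 0, 0, 0, 0, 0, 0], [0, 0, 0, 0, 0, 0, 0]]

```text
clock: 32.15
tool_pos: [0.5617, -0.2675, 0.0093]
orientation: [[0.275, 0.961, 0.004], [0.961, -0.275, 0.0], [0.001, 0.004, -1.0]]
force: [-0.6, -0.4, 5.8]
gripper_width: 0.0386
finger_force: 60.9
```

arm_command:
  increments:
    - [[0, 0, 0, 0, 0, 0, 0], [0, 0, 0, 0, 0, -4, 0], [0, 0, 0, 0, 0, -8, 0], [0, 0, 0, 0, 0, -8, 0], [0, 0, 0, 0, 0, -8, 0]]

```text
clock: 32.57
tool_pos: [0.5628, -0.2684, 0.0913]
orientation: [[0.275, 0.961, 0.008], [0.961, -0.275, -0.002], [-0.0, 0.008, -1.0]]
force: [-0.1, 0.2, -0.2]
gripper_width: 0.038
finger_force: 60.7
```

Run:
```python
from h import *
plan((.5728,0,.08,-.4))
```

```text
now [ 0.5628 -0.2684  0.0913] yang -16.0 w 0.038 t 32.6 F [-0.1  0.2 -0.2]
turn [0.5, 0.1, -15.6] shift [26.08, -6.43, 1.08] rows 7
```

arm_command:
  increments:
    - [[0, 0, -15.6, 26.1, -6.4, 0, 0], [0, 0, -15.6, 26.1, -6.4, 0, 0], [0, 0, -15.6, 26.1, -6.4, 0, 0], [0, 0, -15.6, 26.1, -6.4, 0, 0], [0, 0, -15.6, 26.1, -6.4, 1, 0], [0, 0, -15.6, 26.1, -6.4, 1, 0], [0, 0, -15.6, 26.1, -6.4, 1, 0], [0, 0, -15.6, 26.1, -6.4, 3, 0], [0, 0, -15.6, 26.1, -6.4, 3, 0], [0, 0, -15.6, 26.1, -6.4, 3, 0]]

```text
clock: 33.4
tool_pos: [0.568, 0.0024, 0.0555]
orientation: [[0.006, 1.0, -0.005], [1.0, -0.006, 0.002], [0.002, -0.005, -1.0]]
force: [0.3, -0.6, -0.1]
gripper_width: 0.0382
finger_force: 60.6
```

arm_command:
  increments:
    - [[0, 0, 0, 0, 0, 1, 0], [0, 0, 0, 0, 0, 3, 0], [0, 0, 0, 0, 0, 3, 0], [0, 0, 0, 0, 0, 3, 0], [0, 0, 0, 0, 0, 3, 0], [0, 0, 0, 0, 0, 3, 0], [0, 0, 0, 0, 0, 3, 0], [0, 0, 0, 0, 0, 3, 0]]

```text
clock: 34.07
tool_pos: [0.5712, 0.0017, 0.0288]
orientation: [[0.007, 1.0, 0.003], [1.0, -0.007, 0.002], [0.002, 0.003, -1.0]]
force: [-0.2, 0.7, -0.9]
gripper_width: 0.0382
finger_force: 60.6
```

Run:
```python
from h import *
plan((.5728,0,.025,-.4))
```

```text
now [0.5712 0.0017 0.0288] yang -0.4 w 0.0382 t 34.1 F [-0.2  0.7 -0.9]
turn [0.2, -0.1, 0.0] shift [-0.17, 0.16, 0.38] rows 1
```

arm_command:
  increments:
    - [[0, 0, 0, -0.15, 0.1, 0, 0], [0, 0, 0, -0.15, 0.1, 0.3, 0], [0, 0, 0, -0.15, 0.1, 0.6, 0], [0, 0, 0, -0.15, 0.1, 0.6, 0], [0, 0, 0, -0.15, 0.1, 0.6, 0]]

```text
clock: 34.48
tool_pos: [0.5712, 0.0005, 0.0215]
orientation: [[0.006, 1.0, 0.0], [1.0, -0.006, 0.002], [0.002, 0.0, -1.0]]
force: [-0.1, -0.6, -0.0]
gripper_width: 0.0381
finger_force: 60.6
```

Run:
```python
from h import *
plan((.5728,0,.0193,-.4))
s=robot.get_state();print(s['force'],s['torque'])
```

```text
now [5.712e-01 5.000e-04 2.150e-02] yang -0.4 w 0.0381 t 34.5 F [-0.1 -0.6 -0. ]
turn [0.0, -0.1, 0.0] shift [-0.05, 0.16, 0.22] rows 1
[-0.09798026 -0.64145162 -0.00115202] [0.01533115 0.03404184 0.01590201]
```

arm_command:
  increments:
    - [[0, 0, 0, 0, 0, 0.2, 0], [0, 0, 0, 0, 0, 0.2, 0], [0, 0, 0, 0, 0, 0.2, 50], [0, 0, 0, 0, 0, 0.2, 60], [0, 0, 0, 0, 0, 0.1, 60], [0, 0, 0, 0, 0, -4, 60], [0, 0, 0, 0, 0, -8, 60], [0, 0, 0, 0, 0, -10, 60], [0, 0, 0, 0, 0, -10, 60]]

```text
clock: 35.23
tool_pos: [0.5766, -0.0005, 0.129]
orientation: [[0.006, 1.0, 0.015], [1.0, -0.006, -0.0], [-0.0, 0.015, -1.0]]
force: [0.1, 0.2, 0.6]
gripper_width: 0.0513
finger_force: 0.0
```

Run:
```python
from h import *
plan((.4105,-.2295,.10,-43))
b=grab('side','s9.png');a=grab('top')
for m in modules(a,(342,208,416,275)):print(m)
A=cv2.imread('pics/s9.png')[195:275,240:340]
cv2.imwrite('pics/c9.png',cv2.resize(A,(600,480),interpolation=2))
```

```text
now [ 5.766e-01 -5.000e-04  1.290e-01] yang -0.4 w 0.0513 t 35.2 F [0.1 0.2 0.6]
turn [0.8, -0.3, 42.6] shift [-23.0, -16.5, 2.66] rows 7
([0.412, -0.2287], np.float64(138.8), [0.0237, 0.0399], (354.7, 263.9))
```

View pics/c9.png

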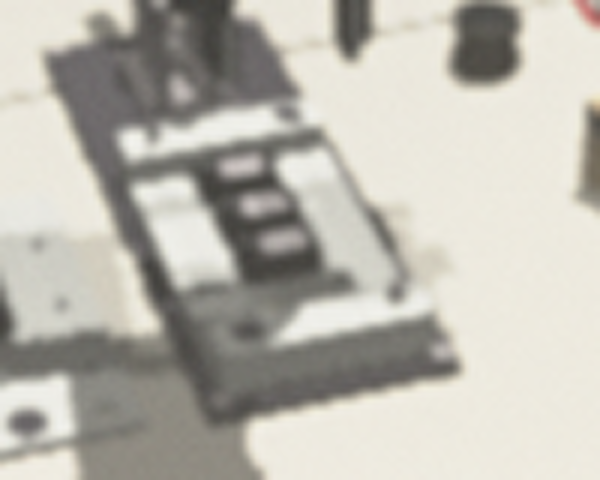

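Three modules sit in a row in the nest, at about (238,165), (262,205) and (283,240), evenly spaced and level. Next is the last module.

arm_command:
  increments:
    - [[0, 0, 42.6, -23, -16.5, 2, 65], [0, 0, 42.6, -23, -16.5, 2, 65], [0, 0, 42.6, -23, -16.5, 2, 65], [0, 0, 42.6, -23, -16.5, 2, 65], [0, 0, 42.6, -23, -16.5, 2, 65], [0, 0, 42.6, -23, -16.5, 2, 65], [0, 0, 42.6, -23, -16.5, 2, 65], [0, 0, 42.6, -23, -16.5, 4, 65], [0, 0, 42.6, -23, -16.5, 7, 65], [0, 0, 42.6, -23, -16.5, 7, 65]]

```text
clock: 36.17
tool_pos: [0.3996, -0.2253, 0.0453]
orientation: [[0.683, 0.73, -0.009], [0.73, -0.683, 0.011], [0.002, -0.014, -1.0]]
force: [-2.3, 0.6, -0.8]
gripper_width: 0.0556
finger_force: 0.0
```

arm_command:
  increments:
    - [[0, 0, 0, 0, 0, 0, 65], [0, 0, 0, 0, 0, 0, 65], [0, 0, 0, 0, 0, 0, 65], [0, 0, 0, 0, 0, 0, 65]]

```text
clock: 36.5
tool_pos: [0.4064, -0.229, 0.0527]
orientation: [[0.681, 0.733, 0.004], [0.733, -0.681, 0.0], [0.002, 0.003, -1.0]]
force: [-0.1, 0.1, 0.5]
gripper_width: 0.0557
finger_force: 0.0
```

Run:
```python
from h import *
plan((.4105,-.2297,.009,-43))
```

```text
now [ 0.4064 -0.229   0.0527] yang -42.9 w 0.0557 t 36.5 F [-0.1  0.1  0.5]
turn [0.2, -0.1, 0.1] shift [0.22, 0.33, 4.37] rows 2
```

arm_command:
  increments:
    - [[0, 0, 0, 0.15, 0.3, 2, 65], [0, 0, 0, 0.15, 0.3, 4.3, 65], [0, 0, 0, 0.15, 0.3, 4.3, 65], [0, 0, 0, 0.15, 0.3, 4.3, 65], [0, 0, 0, 0.15, 0.3, 4.3, 65], [0, 0, 0, 0.15, 0.3, 4.3, 65], [0, 0, 0, 0.15, 0.3, 4.3, 65]]

```text
clock: 37.08
tool_pos: [0.4095, -0.2303, 0.0098]
orientation: [[0.681, 0.732, 0.004], [0.732, -0.681, -0.0], [0.002, 0.003, -1.0]]
force: [0.7, 1.5, -0.0]
gripper_width: 0.0554
finger_force: 0.0
```

Run:
```python
from h import *
plan((.4105,-.2297,.009,-43))
```

```text
now [ 0.4095 -0.2303  0.0098] yang -43.0 w 0.0554 t 37.1 F [ 0.7  1.5 -0. ]
turn [0.2, -0.1, 0.0] shift [0.11, 0.03, 0.08] rows 1
```

arm_command:
  increments:
    - [[0, 0, 0, 0.1, 0, 0.1, 65], [0, 0, 0, 0.1, 0, 0.1, 65], [0, 0, 0, 0.1, 0, 0.1, 0], [0, 0, 0, 0.1, 0, 0.1, 0], [0, 0, 0, 0.1, 0, 0.1, 0], [0, 0, 0, 0.1, 0, 0.1, 0], [0, 0, 0, 0.1, 0, 0.1, 0], [0, 0, 0, 0.1, 0, 0.1, 0]]

```text
clock: 37.75
tool_pos: [0.4097, -0.2292, 0.008]
orientation: [[0.682, 0.732, 0.002], [0.732, -0.682, 0.001], [0.002, 0.001, -1.0]]
force: [-0.3, 0.5, 4.7]
gripper_width: 0.0385
finger_force: 60.8
```

arm_command:
  increments:
    - [[0, 0, 0, 0, 0, 0, 0], [0, 0, 0, 0, 0, -4, 0], [0, 0, 0, 0, 0, -8, 0], [0, 0, 0, 0, 0, -10, 0], [0, 0, 0, 0, 0, -10, 0], [0, 0, 0, 0, 0, -10, 0]]

```text
clock: 38.25
tool_pos: [0.4097, -0.2295, 0.1084]
orientation: [[0.682, 0.732, 0.004], [0.732, -0.682, -0.0], [0.002, 0.003, -1.0]]
force: [-0.1, 0.6, -0.5]
gripper_width: 0.0386
finger_force: 60.7
```

Run:
```python
from h import *
plan((.5726,-.034,.07,-.4))
```

```text
now [ 0.4097 -0.2295  0.1084] yang -43.0 w 0.0386 t 38.2 F [-0.1  0.6 -0.5]
turn [0.2, -0.1, -42.6] shift [25.4, -1.42, 3.9] rows 7
```

arm_command:
  increments:
    - [[0, 0, -42.6, 25.4, -1.3, 0, 0], [0, 0, -42.6, 25.4, -1.3, 0, 0], [0, 0, -42.6, 25.4, -1.3, 0, 0], [0, 0, -42.6, 25.4, -1.3, 0, 0], [0, 0, -42.6, 25.4, -1.3, 0, 0], [0, 0, -42.6, 25.4, -1.3, 1, 0], [0, 0, -42.6, 25.4, -1.3, 2, 0], [0, 0, -42.6, 25.4, -1.3, 4, 0], [0, 0, -42.6, 25.4, -1.3, 4, 0], [0, 0, -42.6, 25.4, -1.3, 4, 0]]

```text
clock: 39.08
tool_pos: [0.5691, -0.0336, 0.0644]
orientation: [[0.007, 1.0, -0.007], [1.0, -0.007, 0.003], [0.003, -0.007, -1.0]]
force: [-0.2, 0.9, -0.6]
gripper_width: 0.0381
finger_force: 60.7
```

arm_command:
  increments:
    - [[0, 0, 0, 0, 0, 1, 0], [0, 0, 0, 0, 0, 3.5, 0], [0, 0, 0, 0, 0, 3.5, 0], [0, 0, 0, 0, 0, 3.5, 0], [0, 0, 0, 0, 0, 3.5, 0], [0, 0, 0, 0, 0, 3.5, 0], [0, 0, 0, 0, 0, 3.5, 0], [0, 0, 0, 0, 0, 3.5, 0]]

```text
clock: 39.75
tool_pos: [0.5736, -0.0343, 0.0342]
orientation: [[0.006, 1.0, 0.004], [1.0, -0.006, 0.001], [0.001, 0.004, -1.0]]
force: [-0.0, 0.5, -0.0]
gripper_width: 0.0382
finger_force: 60.7
```

Run:
```python
from h import *
plan((.5726,-.034,.025,-.4))
```

```text
now [ 0.5736 -0.0343  0.0342] yang -0.4 w 0.0382 t 39.8 F [-0.   0.5 -0. ]
turn [0.2, -0.1, 0.0] shift [0.03, -0.1, 0.92] rows 1
```

arm_command:
  increments:
    - [[0, 0, 0, 0, -0.1, 0.5, 0], [0, 0, 0, 0, -0.1, 0.8, 0], [0, 0, 0, 0, -0.1, 1.1, 0], [0, 0, 0, 0, -0.1, 1.3, 0], [0, 0, 0, 0, -0.1, 1.3, 0], [0, 0, 0, 0, -0.1, 1.3, 0]]

```text
clock: 40.25
tool_pos: [0.5722, -0.0346, 0.0202]
orientation: [[0.006, 1.0, 0.003], [1.0, -0.006, 0.001], [0.001, 0.003, -1.0]]
force: [0.2, -1.5, 0.3]
gripper_width: 0.0382
finger_force: 61.1
```

Run:
```python
from h import *
plan((.5728,-.034,.018,-.4))
s=robot.get_state();print(s['force'],s['torque'])
```

```text
now [ 0.5722 -0.0346  0.0202] yang -0.3 w 0.0382 t 40.2 F [ 0.2 -1.5  0.3]
turn [0.2, -0.0, 0.1] shift [0.06, 0.06, 0.22] rows 1
[ 0.21032699 -1.5005297   0.27559183] [-0.37183289 -0.08813202  0.060284  ]
```

In the pocket (bottom ≈0.014), no resistance; set down and release.

arm_command:
  increments:
    - [[0, 0, 0, -0.03, 0, 0.2, 0], [0, 0, 0, -0.03, 0, 0.25, 0], [0, 0, 0, -0.03, 0, 0.25, 0]]

```text
clock: 40.5
tool_pos: [0.5722, -0.0347, 0.0183]
orientation: [[0.006, 1.0, 0.002], [1.0, -0.006, 0.001], [0.001, 0.002, -1.0]]
force: [-1.6, -1.5, 7.9]
gripper_width: 0.0385
finger_force: 62.0
```

arm_command:
  increments:
    - [[0, 0, 0, 0, 0, 0, 50], [0, 0, 0, 0, 0, 0, 60], [0, 0, 0, 0, 0, 0, 60], [0, 0, 0, 0, 0, -4, 60], [0, 0, 0, 0, 0, -8, 60], [0, 0, 0, 0, 0, -12, 60], [0, 0, 0, 0, 0, -12, 60]]

```text
clock: 41.08
tool_pos: [0.5777, -0.0355, 0.1463]
orientation: [[0.006, 1.0, 0.018], [1.0, -0.006, -0.001], [-0.001, 0.018, -1.0]]
force: [1.9, 0.1, 0.9]
gripper_width: 0.0508
finger_force: 0.0
```

Run:
```python
from h import *
plan((.431,.0143,.10,0))
b=grab('side','s10.png')
A=cv2.imread('pics/s10.png')[195:275,240:340]
cv2.imwrite('pics/c10.png',cv2.resize(A,(600,480),interpolation=2))
```

```text
now [ 0.5777 -0.0355  0.1463] yang -0.3 w 0.0508 t 41.1 F [1.9 0.1 0.9]
turn [1.0, 0.1, -0.3] shift [4.9, -14.78, 4.37] rows 4
```

View pics/c10.png

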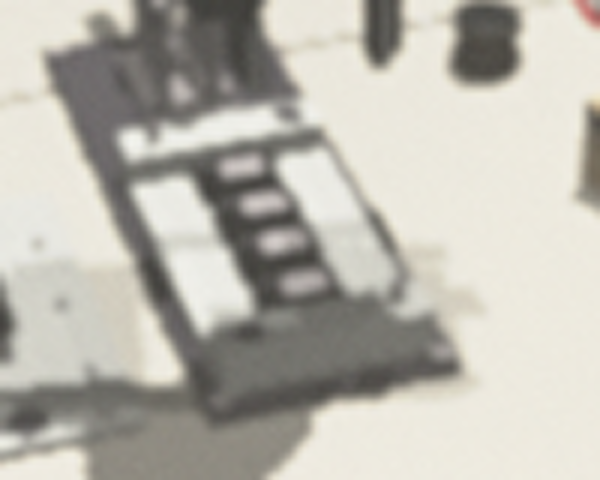

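All four modules are down in their pockets, at (240,165), (262,203), (283,240) and (303,283). I'll fetch the cover next.

arm_command:
  increments:
    - [[0, 0, -0.3, 4.9, -14.8, 1, 55], [0, 0, -0.3, 4.9, -14.8, 1, 55], [0, 0, -0.3, 4.9, -14.8, 1, 55], [0, 0, -0.3, 4.9, -14.8, 2, 55], [0, 0, -0.3, 4.9, -14.8, 5, 55], [0, 0, -0.3, 4.9, -14.8, 8, 55], [0, 0, -0.3, 4.9, -14.8, 8, 55], [0, 0, -0.3, 4.9, -14.8, 8, 55], [0, 0, -0.3, 4.9, -14.8, 8, 55], [0, 0, -0.3, 4.9, -14.8, 8, 55]]

```text
clock: 41.97
tool_pos: [0.4257, 0.0152, 0.0587]
orientation: [[0.001, 1.0, 0.004], [1.0, -0.001, 0.001], [0.001, 0.004, -1.0]]
force: [0.8, 0.3, 0.1]
gripper_width: 0.0473
finger_force: 0.0
```

Run:
```python
from h import *
plan((.431,.014,.017,0))
```

```text
now [0.4257 0.0152 0.0587] yang -0.1 w 0.0473 t 42.0 F [0.8 0.3 0.1]
turn [0.2, -0.1, -0.1] shift [-0.12, 0.51, 4.17] rows 2
```

arm_command:
  increments:
    - [[0, 0, 0, -0.1, 0.4, 2, 55], [0, 0, 0, -0.1, 0.4, 4.1, 55], [0, 0, 0, -0.1, 0.4, 4.1, 55], [0, 0, 0, -0.1, 0.4, 4.1, 55], [0, 0, 0, -0.1, 0.4, 4.1, 55], [0, 0, 0, -0.1, 0.4, 4.1, 55], [0, 0, 0, -0.1, 0.4, 4.1, 55]]

```text
clock: 42.55
tool_pos: [0.4293, 0.0144, 0.0177]
orientation: [[0.001, 1.0, 0.004], [1.0, -0.001, 0.001], [0.001, 0.004, -1.0]]
force: [-0.3, -0.5, -0.2]
gripper_width: 0.0469
finger_force: 0.0
```

arm_command:
  increments:
    - [[0, 0, 0, 0, 0, 0, 0], [0, 0, 0, 0, 0, 0, 0], [0, 0, 0, 0, 0, 0, 0], [0, 0, 0, 0, 0, 0, 0], [0, 0, 0, 0, 0, 0, 0], [0, 0, 0, 0, 0, 0, 0]]

```text
clock: 43.05
tool_pos: [0.4292, 0.0145, 0.0173]
orientation: [[0.001, 1.0, 0.004], [1.0, -0.001, 0.002], [0.002, 0.004, -1.0]]
force: [0.7, 0.5, 6.8]
gripper_width: 0.0121
finger_force: 60.7
```

arm_command:
  increments:
    - [[0, 0, 0, 0, 0, -2, 0], [0, 0, 0, 0, 0, -4, 0], [0, 0, 0, 0, 0, -7, 0], [0, 0, 0, 0, 0, -10, 0], [0, 0, 0, 0, 0, -10.5, 0], [0, 0, 0, 0, 0, -10.5, 0], [0, 0, 0, 0, 0, -10.5, 0], [0, 0, 0, 0, 0, -10.5, 0]]

```text
clock: 43.72
tool_pos: [0.4258, 0.0147, 0.1192]
orientation: [[0.001, 1.0, -0.003], [1.0, -0.001, 0.003], [0.003, -0.003, -1.0]]
force: [-0.2, -0.8, -3.1]
gripper_width: 0.0125
finger_force: 59.7
```

Run:
```python
from h import *
plan((.5732,.0138,.12,-.3),(.5732,.0138,.08,-.3))
```

```text
now [0.4258 0.0147 0.1192] yang -0.1 w 0.0125 t 43.7 F [-0.2 -0.8 -3.1]
turn [-0.2, -0.1, 0.2] shift [-0.08, 14.74, -0.13] rows 4
turn [0.0, 0.0, 0.0] shift [0.0, 0.0, 4.0] rows 1
```

arm_command:
  increments:
    - [[0, 0, 0.2, 0, 3, 0, 0], [0, 0, 0.2, 0, 7, 0, 0], [0, 0, 0.2, 0, 11, 0, 0], [0, 0, 0.2, 0, 14.6, 0, 0], [0, 0, 0.2, 0, 14.6, 0, 0], [0, 0, 0.2, 0, 14.6, 2, 0], [0, 0, 0.2, 0, 14.6, 4, 0], [0, 0, 0.2, 0, 14.6, 4, 0], [0, 0, 0.2, 0, 14.6, 4, 0], [0, 0, 0.2, 0, 14.6, 4, 0]]

```text
clock: 44.55
tool_pos: [0.5733, 0.0144, 0.0809]
orientation: [[0.005, 1.0, -0.0], [1.0, -0.005, 0.002], [0.002, -0.0, -1.0]]
force: [-0.3, 0.3, -1.9]
gripper_width: 0.0123
finger_force: 59.8
```

arm_command:
  increments:
    - [[0, 0, 0, 0, 0, 0.5, 0], [0, 0, 0, 0, 0, 0.9, 0], [0, 0, 0, 0, 0, 0.9, 0], [0, 0, 0, 0, 0, 0.9, 0], [0, 0, 0, 0, 0, 0.9, 0]]

```text
clock: 44.97
tool_pos: [0.5742, 0.0143, 0.073]
orientation: [[0.005, 1.0, 0.002], [1.0, -0.005, 0.002], [0.002, 0.002, -1.0]]
force: [-1.1, -0.8, -2.0]
gripper_width: 0.012
finger_force: 59.9
```

Run:
```python
from h import *
plan((.5735,.0147,.066,-.3))
```

```text
now [0.5742 0.0143 0.073 ] yang -0.3 w 0.012 t 45.0 F [-1.1 -0.8 -2. ]
turn [0.1, -0.1, 0.0] shift [0.04, -0.07, 0.7] rows 1
```

arm_command:
  increments:
    - [[0, 0, 0, 0.03, -0.05, 0.4, 0], [0, 0, 0, 0.03, -0.05, 0.8, 0], [0, 0, 0, 0.03, -0.05, 1.1, 0], [0, 0, 0, 0.03, -0.05, 1.1, 0], [0, 0, 0, 0.03, -0.05, 1.1, 0]]

```text
clock: 45.38
tool_pos: [0.573, 0.0147, 0.061]
orientation: [[0.005, 1.0, 0.0], [1.0, -0.005, 0.002], [0.002, 0.0, -1.0]]
force: [-0.6, 0.1, -2.1]
gripper_width: 0.0123
finger_force: 59.9
```

arm_command:
  increments:
    - [[0, 0, 0, 0, 0, 0.2, 0], [0, 0, 0, 0, 0, 0.4, 0], [0, 0, 0, 0, 0, 0.4, 0]]

```text
clock: 45.63
tool_pos: [0.5732, 0.0147, 0.0572]
orientation: [[0.005, 1.0, 0.001], [1.0, -0.005, 0.002], [0.002, 0.001, -1.0]]
force: [0.6, -0.5, -2.4]
gripper_width: 0.0121
finger_force: 59.9
```

Run:
```python
from h import *
plan((.5735,.0147,.051,-.3))
s=robot.get_state();print(s['torque'])
```

```text
now [0.5732 0.0147 0.0572] yang -0.3 w 0.0121 t 45.6 F [ 0.6 -0.5 -2.4]
turn [0.0, -0.1, 0.0] shift [0.0, 0.03, 0.62] rows 1
[-0.06305851  0.00682825 -0.02895774]
```

arm_command:
  increments:
    - [[0, 0, 0, 0, 0, 0.2, 0], [0, 0, 0, 0, 0, 0.4, 0], [0, 0, 0, 0, 0, 0.6, 0], [0, 0, 0, 0, 0, 0.6, 0], [0, 0, 0, 0, 0, 0.6, 0]]

```text
clock: 46.05
tool_pos: [0.5734, 0.0147, 0.0514]
orientation: [[0.005, 1.0, 0.001], [1.0, -0.005, 0.002], [0.002, 0.001, -1.0]]
force: [-0.1, -0.4, -2.6]
gripper_width: 0.0123
finger_force: 59.9
```

arm_command:
  increments:
    - [[0, 0, 0, 0, 0, 0.1, 0], [0, 0, 0, 0, 0, 0.1, 0], [0, 0, 0, 0, 0, 0.1, 0]]

```text
clock: 46.3
tool_pos: [0.5735, 0.0147, 0.0513]
orientation: [[0.005, 1.0, 0.001], [1.0, -0.005, 0.002], [0.002, 0.001, -1.0]]
force: [-2.5, 0.3, 4.9]
gripper_width: 0.012
finger_force: 60.8
```

The cover is seated (TCP z 0.0513, as when it was home before). I'll release it and go behind the handle.

arm_command:
  increments:
    - [[0, 0, 0, 0, 0, -0.1, 50], [0, 0, 0, 0, 0, -0.1, 50], [0, 0, 0, 0, 0, -0.1, 50], [0, 0, 0, 0, 0, -0.1, 50], [0, 0, 0, 0, 0, -4, 50], [0, 0, 0, 0, 0, -8, 50], [0, 0, 0, 0, 0, -12, 20], [0, 0, 0, 0, 0, -16, 0], [0, 0, 0, 0, 0, -18, 0], [0, 0, 0, 0, 0, -18, 0]]

```text
clock: 47.13
tool_pos: [0.5775, 0.0139, 0.2382]
orientation: [[0.005, 1.0, 0.016], [1.0, -0.005, 0.0], [0.0, 0.016, -1.0]]
force: [0.7, -1.4, 0.3]
gripper_width: 0.0003
finger_force: 0.0
```

arm_command:
  increments:
    - [[0, 0, 0, 33.5, 0, 0, 0], [0, 0, 0, 33.5, 0, 0, 0], [0, 0, 0, 33.5, 0, 0, 0], [0, 0, 0, 33.5, 0, 0, 0], [0, 0, 0, 33.5, 0, 0, 0], [0, 0, 0, 33.5, 0, 0, 0], [0, 0, 0, 33.5, 0, 0, 0], [0, 0, 0, 33.5, 0, 0, 0], [0, 0, 0, 33.5, 0, 0, 0], [0, 0, 0, 33.5, 0, 0, 0]]

```text
clock: 47.97
tool_pos: [0.5734, 0.3517, 0.2291]
orientation: [[0.0, 1.0, -0.001], [1.0, -0.0, 0.001], [0.001, -0.001, -1.0]]
force: [-0.3, -1.2, -0.3]
gripper_width: 0.0001
finger_force: 0.0
```

Run:
```python
from h import *
plan((.573,.345,.10,0))
b=grab('side','s11.png')
A=cv2.imread('pics/s11.png')[150:270,210:350]
cv2.imwrite('pics/c11.png',cv2.resize(A,(700,600),interpolation=2))
```

```text
now [0.5734 0.3517 0.2291] yang -0.0 w 0.0001 t 48.0 F [-0.3 -1.2 -0.3]
turn [-0.0, -0.0, -0.0] shift [-0.68, -0.03, 12.91] rows 4
```

View pics/c11.png

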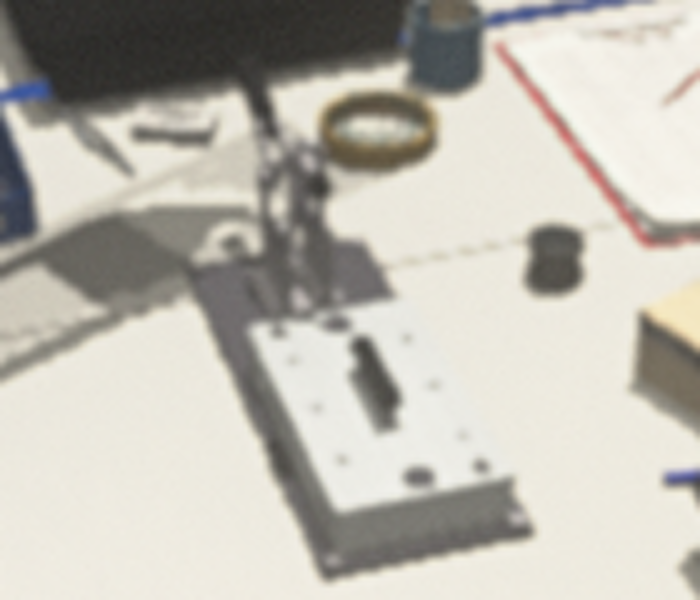

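The cover sits flush on the nest and the clamp is still open. I'll descend behind the handle and push it forward along its arc.

arm_command:
  increments:
    - [[0, 0, 0, 0, 0, 4, 0], [0, 0, 0, 0, 0, 8, 0], [0, 0, 0, 0, 0, 12, 0], [0, 0, 0, -0.7, 0, 13, 0], [0, 0, 0, -0.7, 0, 13, 0], [0, 0, 0, -0.7, 0, 13, 0], [0, 0, 0, -0.7, 0, 13, 0]]

```text
clock: 48.6
tool_pos: [0.5776, 0.3426, 0.1047]
orientation: [[0.006, 1.0, 0.007], [1.0, -0.006, 0.004], [0.004, 0.007, -1.0]]
force: [1.3, -0.6, -0.3]
gripper_width: -0.0002
finger_force: 0.0
```

Run:
```python
from h import *
plan((.573,.306,.097,0))
```

```text
now [0.5776 0.3426 0.1047] yang -0.3 w -0.0002 t 48.6 F [ 1.3 -0.6 -0.3]
turn [0.4, -0.2, -0.3] shift [-3.66, -0.44, 0.75] rows 1
```

arm_command:
  increments:
    - [[0, 0, 0, -3.6, -0.3, 0.3, 0], [0, 0, 0, -4.2, -0.3, -0.7, 0], [0, 0, 0, -4.8, -0.3, -1.7, 0], [0, 0, 0, -5.9, -0.3, -2.8, 0], [0, 0, 0, -6.9, -0.3, -3.9, 0], [0, 0, 0, -8.2, -0.3, -4.6, 0], [0, 0, 0, -9.5, -0.3, -5.3, 0], [0, 0, 0, -9.5, -0.3, -5.3, 0], [0, 0, 0, -9.5, -0.3, -5.3, 0]]

```text
clock: 49.35
tool_pos: [0.5716, 0.2462, 0.1542]
orientation: [[0.006, 1.0, 0.002], [1.0, -0.006, 0.002], [0.002, 0.002, -1.0]]
force: [-0.5, -0.2, 0.1]
gripper_width: -0.0003
finger_force: 0.0
```

arm_command:
  increments:
    - [[0, 0, 0, -0.7, 0, -0.2, 0], [0, 0, 0, -1.4, 0, -0.4, 0], [0, 0, 0, -2.0, 0, -0.4, 0], [0, 0, 0, -2.0, 0, -0.4, 0], [0, 0, 0, -2.0, 0, -0.4, 0], [0, 0, 0, -2.0, 0, -0.4, 0]]

```text
clock: 49.85
tool_pos: [0.5711, 0.2273, 0.1575]
orientation: [[0.005, 1.0, 0.001], [1.0, -0.005, 0.001], [0.001, 0.001, -1.0]]
force: [1.2, 0.3, -0.1]
gripper_width: -0.0004
finger_force: 0.0
```

Run:
```python
from h import *
plan((.573,.2187,.16,0))
b=grab('side','s12.png');
A=cv2.imread('pics/s12.png')[130:250,230:330]
cv2.imwrite('pics/c12.png',cv2.resize(A,(500,600),interpolation=2))
```

```text
now [0.5711 0.2273 0.1575] yang -0.3 w -0.0004 t 49.9 F [ 1.2  0.3 -0.1]
turn [0.0, -0.1, -0.3] shift [-0.86, 0.2, -0.25] rows 1
```

View pics/c12.png

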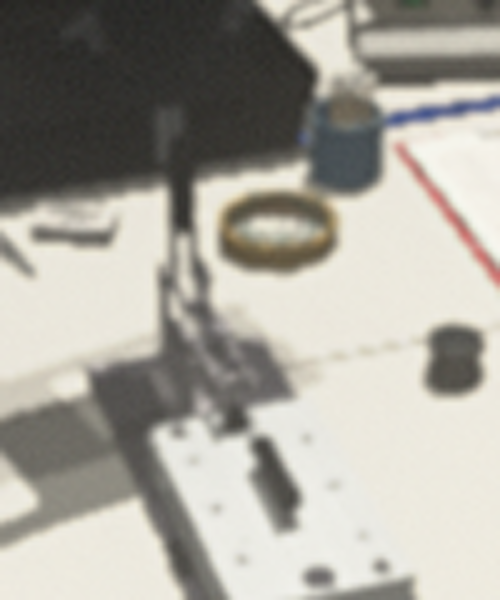

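The handle is upright and the arm is down, with its foot on the cover at (235,420). I'll nudge it lightly to confirm it is home, then back off.

arm_command:
  increments:
    - [[0, 0, 0, -0.4, 0.1, -0.2, 0], [0, 0, 0, -0.8, 0.1, -0.2, 0], [0, 0, 0, -0.8, 0.1, -0.2, 0], [0, 0, 0, -0.8, 0.1, -0.2, 0]]

```text
clock: 50.23
tool_pos: [0.5726, 0.2202, 0.1603]
orientation: [[0.005, 1.0, 0.002], [1.0, -0.005, 0.003], [0.003, 0.002, -1.0]]
force: [0.5, 3.7, -0.2]
gripper_width: 0.0
finger_force: 1.8
```

arm_command:
  increments:
    - [[0, 0, 0, -0.2, 0, 0, 0], [0, 0, 0, -0.2, 0, 0, 0], [0, 0, 0, -0.2, 0, 0, 0]]

```text
clock: 50.48
tool_pos: [0.5725, 0.22, 0.1603]
orientation: [[0.004, 1.0, 0.003], [1.0, -0.004, 0.007], [0.007, 0.003, -1.0]]
force: [1.8, 8.0, -1.4]
gripper_width: -0.0003
finger_force: 4.2
```

arm_command:
  increments:
    - [[0, 0, 0, 3, 0, 0, 0], [0, 0, 0, 7, 0, 0, 0], [0, 0, 0, 10, 0, -4, 0], [0, 0, 0, 14, 0, -8, 0], [0, 0, 0, 14, 0, -8, 0], [0, 0, 0, 14, 0, -8, 0], [0, 0, 0, 14, 0, -8, 0], [0, 0, 0, 14, 0, -8, 0]]

```text
clock: 51.15
tool_pos: [0.5722, 0.356, 0.2387]
orientation: [[0.005, 1.0, -0.001], [1.0, -0.005, -0.001], [-0.001, -0.001, -1.0]]
force: [0.0, 0.1, 0.1]
gripper_width: -0.0001
finger_force: 0.0
```

Run:
```python
from h import *
plan()
b=grab('side','s13.png');
A=cv2.imread('pics/s13.png')[130:250,230:330]
cv2.imwrite('pics/c13.png',cv2.resize(A,(500,600),interpolation=2))
```

```text
now [0.5722 0.356  0.2387] yang -0.3 w -0.0001 t 51.1 F [0.  0.1 0.1]
```

View pics/c13.png

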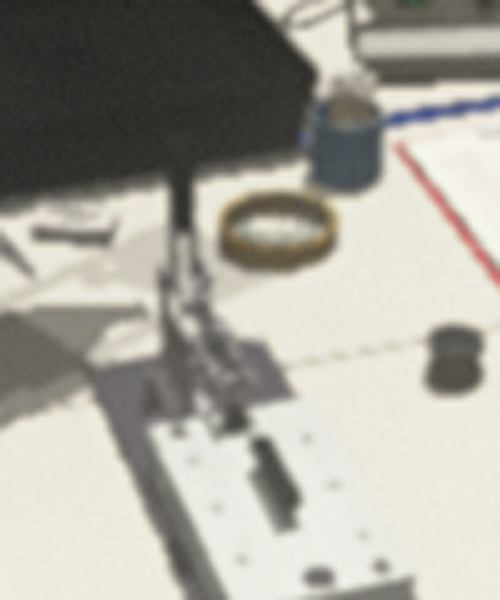

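The handle stays upright and locked, the foot is on the cover at (235,420), and the robot is clear.

```bash
python3 -c "
from station import robot
print(robot.finish_job())"
```

```text
the job is handed in; nothing more can be done
None
```

I handed the job in at about 51 s: all four modules are in their pockets, the cover is home on its pins and the clamp is locked on it. The foot's force on the cover was not measured, and the hand-in returned no verdict.

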